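# Mark the middle case of a stack with a switch-set code

### The arm

A 6-joint arm with a two-finger parallel gripper is mounted at the origin on the work surface. World frame = base frame: x ahead of the robot, y to its left, z up, the work surface at z = 0. Lengths are in mm, angles in rad, forces in N, time in s.
With the tool pointing down it reaches from about 300 to 775 mm from the base axis. Payload 14.6 kg.
Tool frame: the origin (TCP) lies between the finger pads; the fingertips stand 22 mm ahead of it and the grasp point (between the pads) lies 3 mm ahead of it (manip.tcp_to_tips is the distance from the TCP to the fingertips, in mm); y points along the fingers, z is the direction in which the jaws open and shut, and the axes are right-handed (so a half turn about y gives the same grasp; the last joint's range is limited). The gripper opens to 94 mm and grips with 3 to 60 N. Pads are 16 mm wide; open, the fingers measure 119 mm over their backs; the gripper's body (75 mm by 177 mm) begins 78 mm behind the grasp point.
Start: joints at [-1.288, 0.3, 1.521, -0, 1.321, -0.067], TCP at [188.483, -516.685, 227.446] pointing down, gripper open.
Joint ranges: [-3.03, 3.03], [-0.79, 2.21], [0.23, 2.52], [-1.04, 4.18], [0, 3.07], [-2.55, 2.55]. Speed limits (rad/s): [2.22, 2.22, 2.57, 3.14, 3.14, 3.14].

### API

Orientations are given as [roll, pitch, yaw] about the fixed x, y, z axes, in that order (R = Rz(yaw) Ry(pitch) Rx(roll)).
In Python, from cell import manip gives the robot as it stands.
- The arm moves only by the shell command python3 -m jog 'ROWS' [OPENING] [FORCE]. ROWS is JSON, one flat list of numbers, 6 for each row, row after row: the shift along the tool's x, y, z in mm, then the turn, a rotation vector about the tool's x, y, z in degrees. A call has 1 to 10 rows; each row is the pose to reach, as a shift and turn from the pose commanded when the call began, along the tool's axes at that moment; what a row does not reach only later rows make up. A row lasts 1/12 s, in which the tool goes at most 41.7 mm and 7.16 degrees, less where a joint would pass 70% of its speed; a pose out of reach is approached as far as the arm can. A call with a gripper value outside its range is refused whole. OPENING is the finger opening in mm, from 0 to 94, set as the call begins (- or left out, the last holds). The fingers move at their own pace and stop on an object; FORCE is the grip in N (left out, the last holds). Time passes only in rows, so rows that repeat a pose let the fingers close. It gives the time, the measured TCP pose, the force and the opening at its end, in the units of the state.
- manip.read_state(): the state, without advancing time (a new reading comes with each control period).
- manip.camera(name): name is "scene" or "side" or "wrist"; returns a dict with "img" (420x560x3 uint8, red, green, blue), "intrinsics" (3x3 intrinsics, pixels), "origin" and "orientation" of the camera in the world. Camera axes: x right, y down, z forward; pixel columns grow to the right and rows downward; lengths in mm; the calibration is good to about 2 mm. A picture is of the moment at which its call begins. There is no depth.
- manip.sign_off(): hands the job in, once; it reports no verdict.
Trained networks look in a picture, given as the dict that the camera call returned (one of the last four; its "shot" number tells which), for a name from the list of things; names that differ only in an ending like _2 or _b are one class to them, and where a whole thing is asked for, a point or a joint stands for the part that bears it (a point fixed in the world has none). Each returns a list of dicts, best first, with "score" (0 to 1); they miss things now and then, are a little off and sometimes report something else, mostly with a low value. They report only what shows in the picture. A call takes as long as a camera call.
- manip.masks_of(thing, picture): "pixels" (420x560 bool, what is visible of it) and "xy" ([column, row] in pixels, amid what is visible of it).
- manip.tip_of(thing, picture): "xy" ([column, row] in pixels: a listed point, or the origin of a listed thing).
The state is a dict: "clock": time; "joints": joint angles; "qd": joint speeds; "effort": joint torques, N m; "eef_pos": TCP position; "eef_rot": TCP orientation; "wrist_force": force on the tool from outside, world axes, zero at the start; "moment": the same for the moment, N m; "finger_gap": finger opening in mm.
Only numpy, scipy, OpenCV 4.12 (cv2) and the standard library are available. Lean on these libraries where they do the work, as an engineer would, in place of code of your own. Each camera call takes 0.05 s, during which the arm holds its last target.

### The job

Mark the slim case with the round steel badge that lies in the middle of the stack: lift off what lies on it and set that aside, lay the badge case on the marking press's bed, in line with the bed, and slide it until the badge's centre is right under the marking tip. Set the six code switches on the press's control box, from left to right as the robot sees them, to on, off, on, on, off, on (on leans away from the robot), and then, with the code set and the badge under the tip, press the start button right down. Afterwards build the stack up again as it was, the badge case squarely on the middle of the big bottom case, the upper case squarely on the badge case, the small cases standing on the upper case, and leave the code set and the small screwdriver, which is there to reach the switches, hanging upright in its bracket.

Things in the scene. Friction and masses are not known exactly. Their poses are not given: they have to be found in the camera images.
- base_case: The big bottom hard zip case of the stack, 190 (x) x 110 (y) x 40 mm (z), 0.7 kg, grey, flat lid, lying loose on the table. Origin at the centre of its underside, x along its length, pointing roughly away from the robot.
- badge_case: The slim hard zip case to be marked, 160 (x) x 54 (y) x 30 mm (z), about 0.16 kg, grey with a black zip band, a plain flat lid and a round steel badge 16 mm across, flush with the lid near its far (+x) end. It starts lying on the lid of the bottom case, under the upper case. Origin at the centre of its underside, x along its length, z up.
- badge (a point): The centre of the steel badge on the badge case's lid: 55 mm from the case's centre towards +x, 30 mm above its underside.
- upper_case: The slim hard zip case that starts on the badge case, a little thicker and wider, 160 (x) x 60 (y) x 36 mm (z), about 0.14 kg, with three thin ribs along its lid and no badge; it carries the small cases. Origin at the centre of its underside, x along its length, z up.
- small_case1: A small hard zip case, 42 x 46 x 22 mm, 40 g, grey, one of one to three that stand side by side on the lid of the upper case, 50 mm apart, narrower than it (the absent ones are not in the scene). Origin at the centre of its underside, x along the 42 mm side, z up.
- small_case2: A small hard zip case, 42 x 46 x 22 mm, 40 g, grey, one of one to three that stand side by side on the lid of the upper case, 50 mm apart, narrower than it (the absent ones are not in the scene). Origin at the centre of its underside, x along the 42 mm side, z up.
- small_case3: A small hard zip case, 42 x 46 x 22 mm, 40 g, grey, one of one to three that stand side by side on the lid of the upper case, 50 mm apart, narrower than it (the absent ones are not in the scene). Origin at the centre of its underside, x along the 42 mm side, z up.
- marker: Bench pin-marking press, fixed, place varies. Flat grey bed: x -170 to 130, y -130 to 70, top at z 20 mm in its frame (origin on the table under it, x away from the robot along the bed, a dark line marks y = 0). Column 48 x 34, 250 mm high, at x 40, y -105; arm to a round head 42 mm across at x 40, y 0, lower face z 118, nose below it tapering from 24 mm. Work slides in along +x from the near end.
- marker_tip (a point): The lower end of the fixed marking tip: x = 40, y = 0, z = 58 mm in the press's frame, 38 mm above the bed (so the 30 mm case passes 8 mm beneath it).
- controller: The press's white control box, 150 (x) x 190 (y) x 55 mm (z), fixed, place varies. Origin at the centre of its underside, x away from the robot, y to its left. On top: black switch bank 34 x 74 mm, face at z 61 mm, centred at x -30, y 20, six white knobs along y, a white line along its far (on) edge; start button at x -30, y -60. On its left side a bracket, level with the top, hole at x 0, y 117.
- sw1 (a joint): White toggle knob 1 of 6, from the left (+y), on the switch bank: 5 (y) x 4 mm (x), tilting fore and aft about z = 0.058, 10 mm pitch. Joint in rad: 0 = off (leans to the robot), 0.66 = on (leans away); under 0.15 is off, over 0.51 on. Tips over by itself past the middle, needs under 0.5 N. In the box's frame: y = 0.045, top centre x = -0.034 off, -0.026 on, top at z = 0.071.
- sw2 (a joint): White toggle knob 2 of 6, from the left (+y), on the switch bank: 5 (y) x 4 mm (x), tilting fore and aft about z = 0.058, 10 mm pitch. Joint in rad: 0 = off (leans to the robot), 0.66 = on (leans away); under 0.15 is off, over 0.51 on. Tips over by itself past the middle, needs under 0.5 N. In the box's frame: y = 0.035, top centre x = -0.034 off, -0.026 on, top at z = 0.071.
- sw3 (a joint): White toggle knob 3 of 6, from the left (+y), on the switch bank: 5 (y) x 4 mm (x), tilting fore and aft about z = 0.058, 10 mm pitch. Joint in rad: 0 = off (leans to the robot), 0.66 = on (leans away); under 0.15 is off, over 0.51 on. Tips over by itself past the middle, needs under 0.5 N. In the box's frame: y = 0.025, top centre x = -0.034 off, -0.026 on, top at z = 0.071.
- sw4 (a joint): White toggle knob 4 of 6, from the left (+y), on the switch bank: 5 (y) x 4 mm (x), tilting fore and aft about z = 0.058, 10 mm pitch. Joint in rad: 0 = off (leans to the robot), 0.66 = on (leans away); under 0.15 is off, over 0.51 on. Tips over by itself past the middle, needs under 0.5 N. In the box's frame: y = 0.015, top centre x = -0.034 off, -0.026 on, top at z = 0.071.
- sw5 (a joint): White toggle knob 5 of 6, from the left (+y), on the switch bank: 5 (y) x 4 mm (x), tilting fore and aft about z = 0.058, 10 mm pitch. Joint in rad: 0 = off (leans to the robot), 0.66 = on (leans away); under 0.15 is off, over 0.51 on. Tips over by itself past the middle, needs under 0.5 N. In the box's frame: y = 0.005, top centre x = -0.034 off, -0.026 on, top at z = 0.071.
- sw6 (a joint): White toggle knob 6 of 6, from the left (+y), on the switch bank: 5 (y) x 4 mm (x), tilting fore and aft about z = 0.058, 10 mm pitch. Joint in rad: 0 = off (leans to the robot), 0.66 = on (leans away); under 0.15 is off, over 0.51 on. Tips over by itself past the middle, needs under 0.5 N. In the box's frame: y = -0.005, top centre x = -0.034 off, -0.026 on, top at z = 0.071.
- start (a joint): The start button: black round push button 24 mm across on the control box. Joint value in m: 0 = up, 0.006 = fully down; springs back, fully down takes about 5 N. It counts as pressed over 0.004.
- start_top (a point): Centre of the start button's upper face, 18 mm above the top of the control box; it goes down with the button.
- screwdriver: A small black-handled screwdriver, about 45 g, hanging upright in the bracket, for reaching the switches. Round shank 4 mm across and 45 mm long, then a collar 22 mm across, 4 mm thick, resting on the bracket, then a round handle 14 mm across and 75 mm long. Origin at its tip, z up along the handle: collar from 45 to 49 mm, handle from 49 to 124 mm.
- rack_hole (a point): Centre of the bracket's round hole (10 mm across, through a 10 mm thick plate, chamfered mouth) on the plate's upper face, 55 mm above the table; the hanging screwdriver's tip is 45 mm below it.
- jar: Bystander: a closed jar, 62 mm across, 75 mm high. Origin at the centre of its underside. Leave it alone.
- card_holder: Bystander: a wooden card box 65 x 100 mm full of blank cards, 57 mm high. Origin at the centre of its underside. Leave it alone.
- notebook: Bystander: a blue notebook 150 x 105 x 16 mm. Origin at the centre of its underside. Leave it alone.

How it is judged:
By the outcome, as a careful person would: the job done as asked, in the order asked, and still so for the second after the job is handed in, with the robot touching nothing.
Of small_case1, small_case2, small_case3 only 1 to 3 are there at a start; the rules pass over those that are not, and their reading is None.
At some moment in a run one of badge_case may be knocked a few centimetres aside while the robot is not near it.
It also fails if it takes over 210 s, if anything falls off the work surface, if the arm or the gripper's body presses on something with over 40 N, if the wrist force passes 120 N, or if a joint passes its speed limit or range.

## Working session

There is one attempt and no reset: what is moved stays moved. The work goes in short steps, Python scripts to look and compute and a shell command to move; the robot and the scene stay as the last step left them, time stands still between calls to the robot, and variables do not carry over. Pictures are saved under pics/ and viewed, and the job is handed in when it is done.

```bash
ls -la; mkdir -p pics; python3 - <<'E'
from cell import manip
import cv2
print(manip.read_state())
for n in ["scene","side","wrist"]:
    c=manip.camera(n); cv2.imwrite(f"pics/{n}0.png",c["img"][:,:,::-1]); print(n,c["intrinsics"],c["origin"],c["orientation"],c["shot"])
print(manip.tcp_to_tips)
E
```

```text
total 12
drwxr-xr-x  3 agent agent 4096 Dec  5 22:03 .
drwxr-xr-x 23 root  root  4096 Dec  5 22:03 ..
drwxr-xr-x  2 agent agent 4096 Dec  5 22:03 pics
{'clock': 0.0, 'joints': array([-1.28761219e+00,  3.00469782e-01,  1.52155463e+00, -3.53602321e-05,
        1.32067235e+00, -6.65721398e-02]), 'qd': array([-0.00030437, -0.00125983, -0.00052947,  0.00218319,  0.00010579,
        0.00063998]), 'effort': array([-3.56851167e-03, -5.31807232e+01, -3.52739775e+01,  7.06488127e-02,
        2.42927636e-02, -9.69820371e-05]), 'eef_pos': array([ 188.40963082, -516.48705544,  226.89822006]), 'eef_rot': array([-1.57190027e+00,  3.92746225e-05, -2.79182762e+00]), 'wrist_force': array([-0.292685  , -0.09292985, -0.31105407]), 'moment': array([-0.03794748,  0.0192046 , -0.00068171]), 'finger_gap': 93.71410683575178}
scene [[383.09006966   0.         282.26784901]
 [  0.         383.09006966 205.28221397]
 [  0.           0.           1.        ]] [1224.68316933  228.62059296  937.74712979] [-2.4948892   0.0092978   1.79038589] 1
side [[415.65910225   0.         285.9520525 ]
 [  0.         415.65910225 201.52455106]
 [  0.           0.           1.        ]] [113.20649957 564.27867604 689.80527252] [-2.27055691 -0.01611743 -2.33379594] 2
wrist [[371.18143701   0.         275.75903838]
 [  0.         371.18143701 207.53142839]
 [  0.           0.           1.        ]] [ 262.89564498 -489.75691852  384.23620478] [ 2.87016693e+00  4.70475934e-04 -1.22115498e+00] 3
22.0
```

View pics/scene0.png

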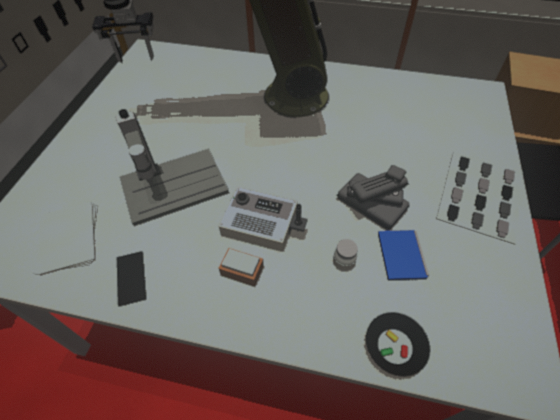

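View pics/side0.png

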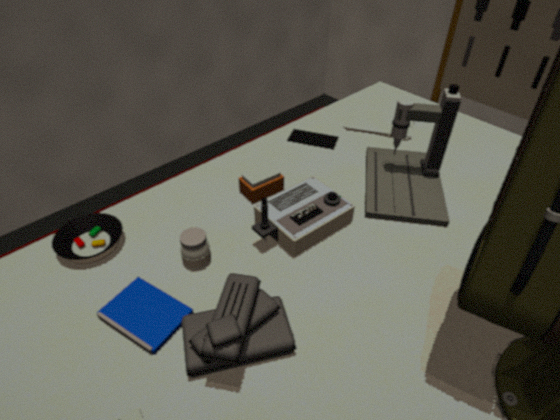

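View pics/wrist0.png

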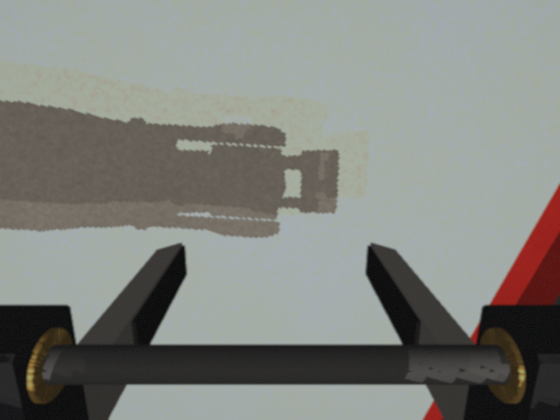

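```bash
cat > h.py <<'E'
from cell import manip
import numpy as np, cv2
from scipy.spatial.transform import Rotation as Ro
def R(rpy): return Ro.from_euler('xyz',rpy).as_matrix()
def ray(c,uv):
    d=np.linalg.inv(c["intrinsics"])@np.array([uv[0],uv[1],1.0]); return R(c["orientation"])@d
def at_z(c,uv,z):
    d=ray(c,uv); o=np.array(c["origin"]); return o+d*(z-o[2])/d[2]
def proj(c,P):
    P=np.atleast_2d(P); q=(P-np.array(c["origin"]))@R(c["orientation"]); p=q@np.array(c["intrinsics"]).T; return p[:,:2]/p[:,2:]
def tri(obs):
    A=np.zeros((3,3));b=np.zeros(3)
    for c,uv in obs:
        d=ray(c,uv);d/=np.linalg.norm(d);M=np.eye(3)-np.outer(d,d);A+=M;b+=M@np.array(c["origin"])
    p=np.linalg.solve(A,b)
    return p,[float(np.linalg.norm(proj(c,p)[0]-uv)) for c,uv in obs]
def T2(x,y,yaw,pts,z=0):
    pts=np.atleast_2d(np.array(pts,float)); c,s=np.cos(yaw),np.sin(yaw)
    return np.c_[x+c*pts[:,0]-s*pts[:,1], y+s*pts[:,0]+c*pts[:,1], z+pts[:,2]]
def save(c,name): cv2.imwrite(f"pics/{name}.png",c["img"][:,:,::-1])
def delta(pos=None,yaw=None,rows=10,verbose=True):
    """deltas (tool frame) from the measured pose to world pos / tool yaw (pointing straight down)."""
    s=manip.read_state(); r0=R(s["eef_rot"]); p0=s["eef_pos"]
    if pos is None: pos=p0
    if yaw is None: yaw=s["eef_rot"][2]
    d=r0.T@(np.array(pos)-p0)
    rt=R([-np.pi/2,0,yaw]); rv=np.degrees(Ro.from_matrix(r0.T@rt).as_rotvec())
    n=max(np.linalg.norm(d)/41.7,np.linalg.norm(rv)/7.16)
    print("delta",np.round(d,1).tolist(),np.round(rv,2).tolist(),"rows>=",round(n,1))
def st():
    s=manip.read_state(); print("t",round(s["clock"],2),"p",np.round(s["eef_pos"],1).tolist(),"rpy",np.round(np.degrees(s["eef_rot"]),2).tolist(),"F",np.round(s["wrist_force"],1).tolist(),"gap",round(s["finger_gap"],1),"q",np.round(s["joints"],2).tolist())
E
python3 - <<'E'
from h import *
names="base_case badge_case upper_case small_case1 marker controller screwdriver jar card_holder notebook".split()
pts="badge marker_tip start_top rack_hole sw1 sw6".split()
import pickle
cs={n:manip.camera(n) for n in ["scene","side"]}
out={}
for n,c in cs.items():
    v=c["img"].copy()
    for k in names:
        m=manip.masks_of(k,c)
        for i,d in enumerate(m[:3]):
            ys,xs=np.nonzero(d["pixels"]); print(n,k,round(d["score"],2),np.round(d["xy"]),d["pixels"].sum(),xs.min(),xs.max(),ys.min(),ys.max())
        out[n,k]=m
    for k in names+pts:
        t=manip.tip_of(k,c); out[n,k,'t']=t
        print(n,k,[(round(d["score"],2),np.round(d["xy"],1).tolist()) for d in t[:3]])
pickle.dump((cs,out),open("first.pkl","wb"))
st()
E
```

```text
scene base_case 0.73 [378. 207.] 1197 337 408 173 229
scene base_case 0.23 [159. 181.] 6110 116 228 109 225
scene badge_case 0.7 [387. 198.] 396 347 403 179 205
scene upper_case 0.84 [374. 185.] 1025 350 407 173 203
scene small_case1 0.57 [396. 174.] 234 386 406 165 181
scene marker 0.88 [159. 182.] 6170 116 228 109 225
scene controller 0.71 [261. 218.] 3654 219 307 187 251
scene jar 0.97 [347. 256.] 585 333 356 240 270
scene card_holder 0.71 [242. 263.] 1160 219 263 249 286
scene card_holder 0.18 [161. 180.] 6279 116 228 108 225
scene notebook 0.73 [400. 254.] 2016 378 428 230 280
scene base_case [(0.83, [370.6, 202.3])]
scene badge_case [(0.89, [373.4, 198.1])]
scene upper_case [(0.83, [375.8, 187.5])]
scene small_case1 [(0.71, [395.2, 176.2]), (0.33, [376.4, 194.6])]
scene marker [(0.57, [171.0, 195.5])]
scene controller [(0.91, [257.9, 221.9])]
scene screwdriver [(0.47, [297.7, 232.6]), (0.35, [375.3, 198.9])]
scene jar [(0.9, [342.3, 263.0]), (0.61, [397.2, 180.3])]
scene card_holder [(0.72, [242.1, 269.4]), (0.26, [377.8, 190.0])]
scene notebook [(0.73, [397.7, 256.4]), (0.34, [394.0, 177.7])]
scene badge [(0.7, [397.8, 194.4])]
scene marker_tip [(0.79, [151.0, 186.1]), (0.73, [373.6, 198.0])]
scene start_top [(0.72, [172.6, 196.1]), (0.51, [239.3, 194.3]), (0.46, [376.1, 188.9])]
scene rack_hole [(0.6, [296.0, 225.9])]Traceback (most recent call last):
  File "<stdin>", line 15, in <module>
ValueError: it knows: badge, badge_case, base_case, card_holder, controller, jar, marker, marker_tip, notebook, rack_hole, screwdriver, small_case, start_top, upper_case
```

```bash
python3 - <<'E'
from h import *
names="base_case badge_case upper_case small_case marker controller screwdriver jar card_holder notebook".split()
pts="badge marker_tip start_top rack_hole".split()
import pickle
cs={n:manip.camera(n) for n in ["scene","side"]}
out={}
for n,c in cs.items():
    for k in names:
        m=manip.masks_of(k,c); out[n,k]=m
        if n=="side":
          for i,d in enumerate(m[:3]):
            ys,xs=np.nonzero(d["pixels"]); print(n,k,round(d["score"],2),np.round(d["xy"]),d["pixels"].sum(),xs.min(),xs.max(),ys.min(),ys.max())
    for k in names+pts:
        t=manip.tip_of(k,c); out[n,k,'t']=t
        if n=="side": print(n,k,[(round(d["score"],2),np.round(d["xy"],1).tolist()) for d in t[:3]])
pickle.dump((cs,out),open("first.pkl","wb"))
for k in names+pts:
    a,b=out["scene",k,'t'],out["side",k,'t']
    if a and b:
        for i in range(min(2,len(a))):
            p,e=tri([(cs["scene"],np.array(a[i]["xy"])),(cs["side"],np.array(b[0]["xy"]))]); print(k,np.round(p,1),np.round(e,1))
v=cs["scene"]["img"][140:290,200:440]; cv2.imwrite("pics/z_scene.png",cv2.resize(v,(800,500),interpolation=3)[:,:,::-1])
v=cs["side"]["img"][170:380,170:360]; cv2.imwrite("pics/z_side.png",cv2.resize(v,None,fx=2.8,fy=2.8,interpolation=3)[:,:,::-1])
st()
E
```

```text
side base_case 0.61 [251. 344.] 3439 181 294 296 377
side base_case 0.2 [262. 181.] 1257 237 283 164 202
side badge_case 0.77 [255. 314.] 945 189 278 290 362
side upper_case 0.71 [237. 309.] 2527 200 259 273 363
side upper_case 0.31 [196. 249.] 1059 179 210 228 269
side small_case 0.77 [222. 332.] 831 206 241 315 347
side marker 0.96 [411. 167.] 8240 364 459 84 226
side controller 0.58 [302. 215.] 4665 252 353 178 255
side controller 0.28 [255. 316.] 993 189 279 289 362
side screwdriver 0.67 [264. 215.] 173 261 267 199 228
side screwdriver 0.4 [262. 180.] 1237 238 283 164 202
side jar 0.89 [194. 251.] 1089 179 210 227 270
side card_holder 0.83 [263. 181.] 1282 237 284 165 203
side notebook 0.76 [143. 315.] 4060 96 192 277 354
side base_case [(0.68, [237.1, 343.0])]
side badge_case [(0.58, [234.9, 328.0]), (0.54, [239.8, 339.6])]
side upper_case [(0.86, [232.3, 321.2])]
side small_case [(0.82, [222.3, 335.1])]
side marker [(0.66, [331.3, 197.7]), (0.55, [389.6, 180.1])]
side controller [(0.91, [302.2, 220.3]), (0.45, [392.6, 152.3]), (0.32, [266.4, 226.7])]
side screwdriver [(0.8, [26
[... 484 characters left out ...]
ase [470.3 333.1  68. ] [1.2 2. ]
small_case [444.4 378.   99.2] [1.  1.8]
marker [ 638.4 -199.1    6.6] [24.8 26.6]
controller [612.  19.  10.] [0.3 0.4]
screwdriver [6.249e+02 1.255e+02 5.000e-01] [0.4 0.4]
screwdriver [629.1  65.1  -3.6] [17.8 21.9]
jar [692.9 270.1 -11.7] [1.4 1.7]
card_holder [772.    5.3   3.3] [1.2 1.2]
notebook [635.  425.4  -1.7] [2.3 3.4]
badge [474.5 386.8  71.1] [2.  3.6]
marker_tip [ 593.2 -320.1   66.3] [0.9 0.9]
marker_tip [500.  188.2 257.8] [ 73.6 116.2]
start_top [580.5 -52.4  72.5] [0.4 0.5]
rack_hole [629.7 128.4  49.9] [2.3 2.9]
t 3.95 p [188.5, -516.7, 227.4] rpy [-90.0, -0.0, -159.96] F [-0.6, 0.4, -0.3] gap 94.1 q [-1.29, 0.3, 1.52, -0.0, 1.32, -0.07]
```

```bash
sleep 0
```

```text
(no output)
```

View pics/z_scene.png

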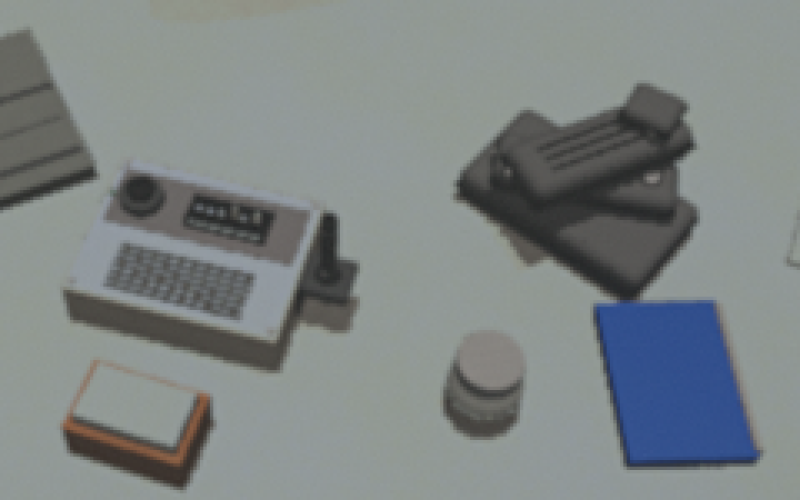

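View pics/z_side.png

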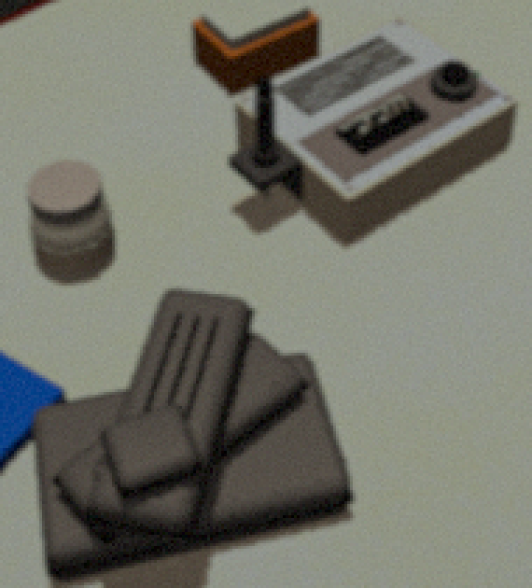

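```bash
python3 - <<'E'
from h import *
delta([460,330,270],np.radians(-90))
delta([330,-90,270],np.radians(-125))
E
```

```text
delta [-545.2, -42.6, -702.4] [0.0, -69.96, 0.0] rows>= 21.3
delta [-279.2, -42.6, -352.3] [0.0, -34.96, 0.0] rows>= 10.8
```

```bash
python3 -m jog '[-24,-20,-32,0,-3.5,0, -50,-40,-64,0,-7,0, -75,-42,-96,0,-10.5,0, -100,-42,-128,0,-14,0, -125,-42,-160,0,-17.5,0, -150,-42,-192,0,-21,0, -175,-42,-224,0,-24.5,0, -200,-42,-256,0,-28,0, -225,-42,-288,0,-31.5,0, -250,-42,-320,0,-35,0]' 94 20; python3 -c "
from h import *
st();delta([460,330,270],np.radians(-90))"
```

```text
clock: 4.78
eef_pos: [313.6, -128.5, 269.7]
eef_rot: [-1.57, 0.0, -2.178]
wrist_force: [1.2, -1.1, 0.7]
finger_gap: 94.1
t 4.78 p [313.6, -128.5, 269.7] rpy [-89.94, 0.01, -124.81] F [1.2, -1.1, 0.7] gap 94.1 q [-0.5, -0.23, 1.97, 0.0, 1.4, 0.11]
delta [-460.0, -0.3, -141.6] [-0.06, -34.81, 0.01] rows>= 11.5
```

```bash
python3 -m jog '[-38,0,-12,0,-4,0, -76,0,-24,0,-8,0, -114,0,-36,0,-12,0, -152,0,-48,0,-16,0, -190,0,-60,0,-20,0, -228,0,-72,0,-24,0, -266,0,-84,0,-28,0, -304,0,-96,0,-31,0, -342,0,-108,0,-33,0, -380,0,-120,0,-35,0]'; python3 -m jog '[-20,0,0,0,0,0,-40,0,0,0,0,0,-60,0,0,0,0,0,-70,0,0,0,0,0,-70,0,0,0,0,0,-70,0,0,0,0,0]';  python3 - <<'E'
from h import *
st()
c=manip.camera("wrist"); save(c,"w1")
import pickle
o={}
for k in ["base_case","badge_case","upper_case","small_case"]:
    o[k]=manip.masks_of(k,c); o[k,'t']=manip.tip_of(k,c)
    print(k,[(round(d["score"],2),np.round(d["xy"],1).tolist()) for d in o[k,'t'][:3]],[round(d["score"],2) for d in o[k]])
o['badge','t']=manip.tip_of("badge",c); print(o['badge','t'])
pickle.dump((c,o),open("w1.pkl","wb"))
E
```

```text
clock: 5.62
eef_pos: [433.1, 252.1, 269.5]
eef_rot: [-1.57, 0.0, -1.568]
wrist_force: [0.1, -0.2, -0.1]
finger_gap: 94.0
clock: 6.12
eef_pos: [432.9, 319.5, 269.3]
eef_rot: [-1.571, -0.0, -1.57]
wrist_force: [0.5, -0.4, -0.0]
finger_gap: 93.9
t 6.12 p [432.9, 319.5, 269.3] rpy [-90.02, -0.02, -89.93] F [0.5, -0.4, -0.0] gap 93.9 q [0.57, 0.24, 1.49, -0.0, 1.4, 0.57]
base_case [] [0.65, 0.48]
badge_case [] [0.63, 0.57]
upper_case [(0.73, [313.5, 166.4])] [0.68]
small_case [(0.88, [286.4, 130.0])] [0.89]
[]
```

View pics/w1.png

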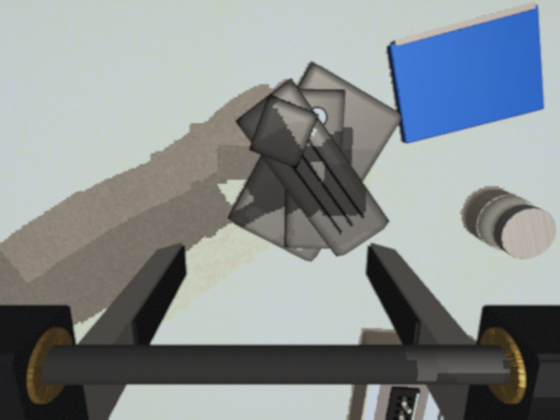

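```bash
python3 - <<'E'
import cv2
v=cv2.imread("pics/w1.png")[50:270,220:410]; cv2.imwrite("pics/w1z.png",cv2.resize(v,None,fx=2.7,fy=2.7,interpolation=cv2.INTER_CUBIC))
E
```

```text
(no output)
```

View pics/w1z.png

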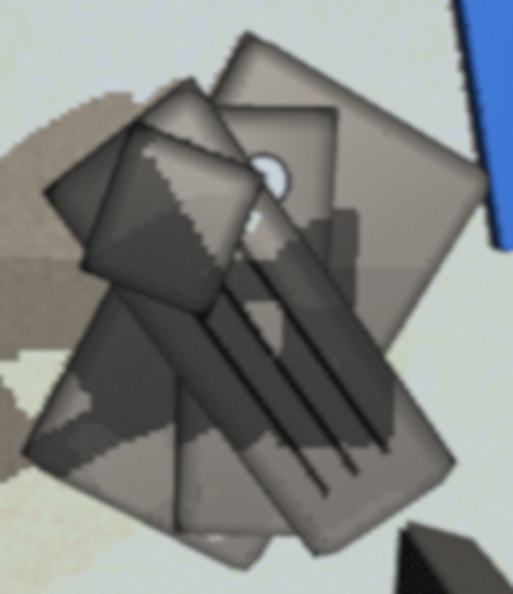

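```bash
cat >> h.py <<'E'
from scipy.optimize import least_squares
def fitrect(c,z,hx,hy,uv,corn,guess,free_size=False):
    """uv: px list; corn: list of (sx,sy) signs; fits x,y,yaw with top at z."""
    uv=np.array(uv,float); cn=np.array([[sx*hx,sy*hy,0] for sx,sy in corn],float)
    def f(p):
        k=p[3] if free_size else 1.0
        return (proj(c,T2(p[0],p[1],p[2],cn*k,z))-uv).ravel()
    r=least_squares(f,list(guess)+([1.0] if free_size else []))
    return r.x,np.round(r.fun.reshape(-1,2),1).tolist()
E
python3 - <<'E'
from h import *
import pickle
c,o=pickle.load(open("w1.pkl","rb"))
z=lambda l:[(220+u/2.7,50+v/2.7) for u,v in l]
def show(n,x): print(n,np.round(x[0][:2],1),round(np.degrees(x[0][2]),1),np.round(x[0][3:],3),x[1])
show("base",fitrect(c,40,95,55,z([(247,33),(488,180),(25,455),(245,570)]),[(1,1),(1,-1),(-1,1),(-1,-1)],[463,337,1.0],True))
show("upper",fitrect(c,106,80,30,z([(190,78),(455,462),(320,555),(47,190)]),[(1,-1),(-1,-1),(-1,1),(1,1)],[463,337,2.1],True))
show("small",fitrect(c,128,21,23,z([(140,122),(262,178),(207,318),(82,268)]),[(1,1),(1,-1),(-1,-1),(-1,1)],[444,377,2.1],True))
show("small",fitrect(c,128,23,21,z([(140,122),(262,178),(207,318),(82,268)]),[(1,1),(1,-1),(-1,-1),(-1,1)],[444,377,2.1],True))
show("badgecase",fitrect(c,70,80,27,z([(337,106),(176,532)]),[(1,-1),(-1,1)],[470,337,1.57],True))
print("badge",at_z(c,z([(268,178)])[0],70))
E
```

```text
base [471.5 331.7] 61.4 [0.951] [[0.2, 0.9], [0.3, -0.5], [-1.0, -0.2], [0.5, -0.2]]
upper [469.  339.8] 126.6 [0.946] [[0.9, -0.1], [0.9, -0.5], [-1.2, -0.3], [-0.7, 0.8]]
small [440.5 376. ] 67.9 [0.946] [[-4.0, 2.2], [2.4, 3.3], [2.8, -1.8], [-1.1, -3.8]]
small [440.5 375.9] 67.9 [0.95] [[-1.0, 0.7], [1.2, 0.1], [-0.3, -0.3], [0.1, -0.5]]
badgecase [470.5 333.3] 89.6 [0.969] [[0.0, 0.0], [0.0, -0.0]]
badge [474.56982995 386.93718446  70.        ]
```

```bash
python3 - <<'E'
from h import *
delta([464.2,346.2,180],np.radians(-53.4))
E
```

```text
delta [-26.6, 89.5, 31.1] [-0.0, -36.57, -0.0] rows>= 5.1
```

```bash
python3 -m jog '[-5,15,5,0,-6,0, -10,30,10,0,-12,0, -15,45,15,0,-18,0, -20,60,20,0,-24,0, -25,75,25,0,-30,0, -26.6,89.5,31.1,0,-36.5,0, -26.6,89.5,31.1,0,-36.5,0, -26.6,89.5,31.1,0,-36.5,0]' 94; python3 - <<'E'
from h import *
st();delta([464.2,346.2,98],np.radians(-53.4))
c=manip.camera("wrist"); save(c,"w2")
c=manip.camera("side"); save(c,"s2")
E
```

```text
clock: 7.28
eef_pos: [463.9, 346.2, 179.6]
eef_rot: [-1.572, 0.0, -0.937]
wrist_force: [0.1, -0.4, 0.7]
finger_gap: 93.8
t 7.28 p [463.9, 346.2, 179.6] rpy [-90.08, 0.01, -53.67] F [0.1, -0.4, 0.7] gap 93.8 q [0.58, 0.41, 1.49, 0.0, 1.24, -0.06]
delta [0.2, 81.6, 0.3] [0.08, -0.27, -0.01] rows>= 2.0
```

View pics/w2.png

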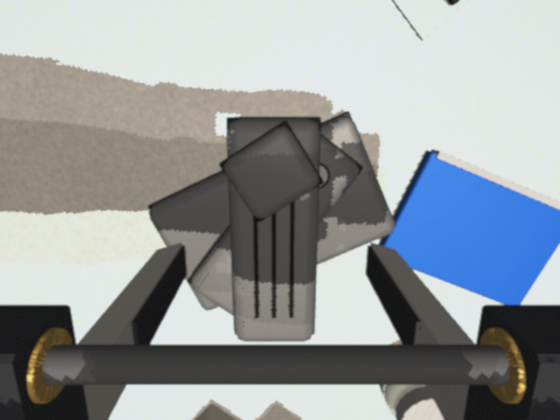

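```bash
python3 -m jog '[0,20,0,0,0,0, 0,40,0,0,0,0, 0,60,0,0,0,0, 0,75,0,0,0,0, 0,81.5,0,0,0,0, 0,81.5,0,0,0,0]' 94; python3 -m jog '[0,0,0,0,0,0,0,0,0,0,0,0,0,0,0,0,0,0,0,0,0,0,0,0,0,0,0,0,0,0,0,0,0,0,0,0,0,0,0,0,0,0,0,0,0,0,0,0,0,0,0,0,0,0]' 50 15
```

```text
clock: 7.88
eef_pos: [463.8, 346.2, 98.1]
eef_rot: [-1.572, 0.0, -0.935]
wrist_force: [0.8, -0.3, 0.3]
finger_gap: 94.1
clock: 8.63
eef_pos: [464.1, 346.4, 98.8]
eef_rot: [-1.571, -0.0, -0.933]
wrist_force: [-1.8, -1.6, 5.4]
finger_gap: 60.3
```

```bash
python3 -m jog '[0,-4,0,0,0,0, 0,-10,0,0,0,0, 0,-20,0,0,0,0, 0,-32,0,0,0,0, 0,-44,0,0,0,0, 0,-56,0,0,0,0, 0,-68,0,0,0,0, 0,-78,0,0,0,0, 0,-84,0,0,0,0,0,-84,0,0,0,0]'; python3 - <<'E'
from h import *
st();delta([390,75,182],np.radians(-53.4))
for n in ["side","wrist","scene"]:
    c=manip.camera(n); save(c,n+"3")
E
```

```text
clock: 9.47
eef_pos: [464.5, 346.7, 184.1]
eef_rot: [-1.569, -0.0, -0.933]
wrist_force: [0.5, -0.9, -2.2]
finger_gap: 59.8
t 9.47 p [464.5, 346.7, 184.1] rpy [-89.87, -0.01, -53.46] F [0.5, -0.9, -2.2] gap 59.8 q [0.58, 0.4, 1.49, 0.0, 1.25, -0.06]
delta [173.9, 1.6, -221.6] [-0.13, -0.06, 0.01] rows>= 6.8
```

View pics/side3.png

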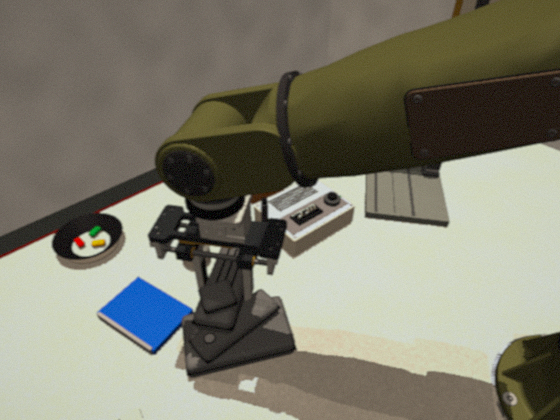

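View pics/wrist3.png

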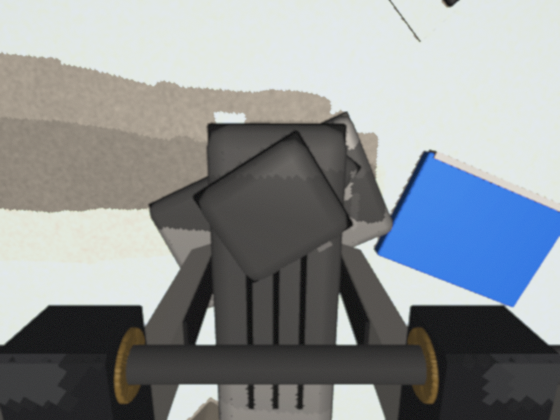

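```bash
python3 -m jog '[8,0,-10,0,0,0, 25,0,-32,0,0,0, 48,0,-61,0,0,0, 73,0,-93,0,0,0, 98,0,-125,0,0,0, 123,0,-157,0,0,0, 146,0,-186,0,0,0, 163,0,-208,0,0,0, 172,0,-219,0,0,0, 174,0,-221.6,0,0,0]'; python3 -m jog '[0,20,0,0,0,0,0,40,0,0,0,0, 0,60,0,0,0,0, 0,85,0,0,0,0, 0,105,0,0,0,0,0,120,0,0,0,0, 0,130,0,0,0,0, 0,136,0,0,0,0, 0,142,0,0,0,0, 0,147,0,0,0,0]'
```

```text
clock: 10.45
eef_pos: [389.0, 72.9, 182.2]
eef_rot: [-1.571, 0.0, -0.935]
wrist_force: [-0.7, 0.3, -1.7]
finger_gap: 60.1
clock: 11.28
eef_pos: [389.8, 75.0, 35.1]
eef_rot: [-1.571, 0.0, -0.933]
wrist_force: [0.7, 0.2, -1.5]
finger_gap: 60.0
```

```bash
python3 -m jog '[0,2,0,0,0,0,0,4,0,0,0,0, 0,5.5,0,0,0,0, 0,5.5,0,0,0,0]'; python3 -m jog '[0,0.7,0,0,0,0,0,1.2,0,0,0,0,0,1.2,0,0,0,0]'
```

```text
clock: 11.62
eef_pos: [389.7, 74.7, 30.0]
eef_rot: [-1.571, -0.0, -0.933]
wrist_force: [-0.1, -0.2, -1.9]
finger_gap: 59.9
clock: 11.87
eef_pos: [389.7, 74.7, 28.8]
eef_rot: [-1.571, -0.0, -0.933]
wrist_force: [-0.4, -0.2, -2.8]
finger_gap: 60.2
```

```bash
python3 -m jog '[0,0.7,0,0,0,0,0,0.7,0,0,0,0]'; python3 -m jog '[0,0.7,0,0,0,0,0,0.7,0,0,0,0]'
```

```text
clock: 12.03
eef_pos: [389.8, 74.6, 28.6]
eef_rot: [-1.571, -0.0, -0.933]
wrist_force: [-4.1, -2.2, 11.1]
finger_gap: 59.9
clock: 12.2
eef_pos: [389.9, 74.6, 28.1]
eef_rot: [-1.571, -0.0, -0.933]
wrist_force: [-5.3, -3.6, 15.3]
finger_gap: 59.9
```

```bash
python3 -m jog '[0,-1,0,0,0,0,0,-1,0,0,0,0,0,-1,0,0,0,0,0,-1,0,0,0,0,0,-1,0,0,0,0,0,-1,0,0,0,0]' 94; python3 -m jog '[0,-15,0,0,0,0, 0,-45,0,0,0,0, 0,-80,0,0,0,0, 0,-120,0,0,0,0,0,-155,0,0,0,0,0,-180,0,0,0,0, 0,-180,0,0,0,0]'; python3 - <<'E'
from h import *
st()
for n in ["side","wrist","scene"]:
    c=manip.camera(n); save(c,n+"4")
delta([440,300,300],np.radians(-90))
E
```

```text
clock: 12.7
eef_pos: [389.6, 74.7, 28.3]
eef_rot: [-1.571, 0.0, -0.933]
wrist_force: [-0.4, 0.3, -0.1]
finger_gap: 93.2
clock: 13.28
eef_pos: [391.3, 74.9, 213.0]
eef_rot: [-1.564, -0.004, -0.933]
wrist_force: [0.9, -0.7, 0.2]
finger_gap: 94.1
t 13.28 p [391.3, 74.9, 213.0] rpy [-89.62, -0.23, -53.46] F [0.9, -0.7, 0.2] gap 94.1 q [0.1, -0.04, 1.94, 0.0, 1.23, -0.54]
delta [-150.9, -92.4, 174.8] [0.04, 36.54, -0.01] rows>= 6.0
```

View pics/side4.png

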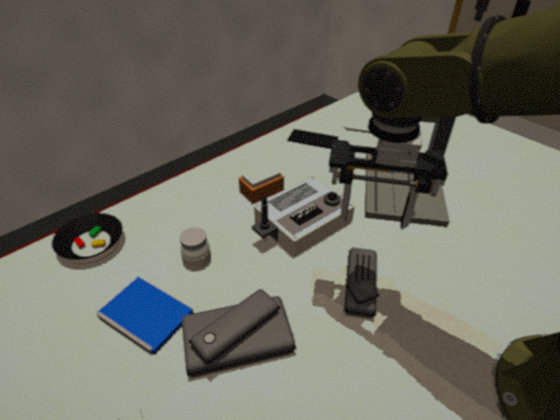

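View pics/wrist4.png

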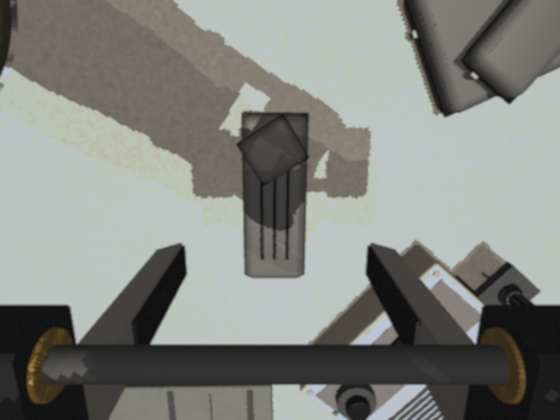

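```bash
python3 - <<'E'
from h import *
delta([540,30,300],np.radians(-10))
E
```

```text
delta [125.5, -92.5, 94.4] [0.03, -43.46, -0.03] rows>= 6.1
```

```bash
python3 -m jog '[12,-20,10,0,-6,0, 25,-40,20,0,-12,0, 45,-60,35,0,-18,0, 65,-75,50,0,-24,0, 85,-88,65,0,-30,0, 105,-92.5,80,0,-36,0, 120,-92.5,90,0,-42,0, 125,-92.5,94,0,-43.5,0, 125,-92.5,94,0,-43.5,0,125,-92.5,94,0,-43.5,0]'; python3 - <<'E'
from h import *
st()
import pickle
c=manip.camera("wrist"); save(c,"w5"); o={}
for k in ["start_top","rack_hole","screwdriver","controller","card_holder"]:
    o[k]=manip.tip_of(k,c); print(k,[(round(d["score"],2),np.round(d["xy"],1).tolist()) for d in o[k][:3]])
pickle.dump((c,o),open("w5.pkl","wb"))
E
```

```text
clock: 14.27
eef_pos: [539.3, 30.2, 299.1]
eef_rot: [-1.571, 0.003, -0.175]
wrist_force: [-0.5, -0.0, -0.8]
finger_gap: 93.8
t 14.27 p [539.3, 30.2, 299.1] rpy [-90.03, 0.17, -10.05] F [-0.5, -0.0, -0.8] gap 93.8 q [-0.01, 0.23, 1.44, 0.0, 1.47, -1.41]
start_top [(0.84, [212.4, 232.8])]
rack_hole [(0.92, [376.1, 236.9])]
screwdriver [(0.87, [365.3, 224.9])]
controller [(0.71, [272.2, 225.8]), (0.26, [284.8, 40.2])]
card_holder [(0.92, [288.6, 337.4])]
```

View pics/w5.png

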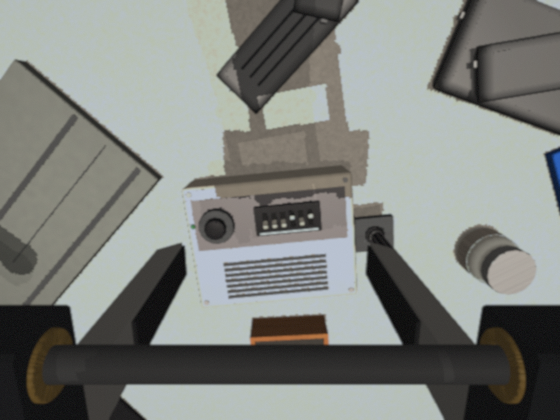

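```bash
python3 - <<'E'
import cv2
v=cv2.imread("pics/w5.png")[155:310,175:405]; cv2.imwrite("pics/w5z.png",cv2.resize(v,None,fx=3.4,fy=3.4,interpolation=cv2.INTER_CUBIC))
E
```

```text
(no output)
```

View pics/w5z.png

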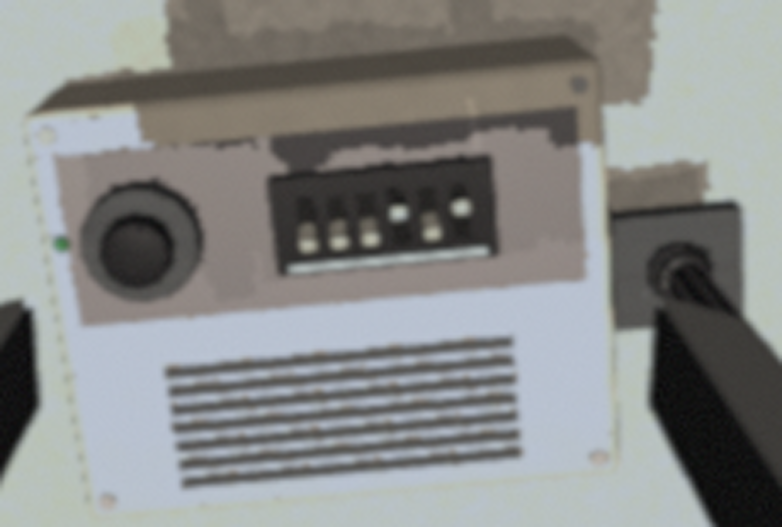

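```bash
cat >> h.py <<'E'
def fitpts(c,pts,uv,guess,z0=False):
    """pts: object-frame 3D; uv px; fit x,y,yaw"""
    uv=np.array(uv,float)
    f=lambda p:(proj(c,T2(p[0],p[1],p[2],pts))-uv).ravel()
    r=least_squares(f,guess); return r.x,np.round(r.fun.reshape(-1,2),1).tolist()
E
python3 - <<'E'
from h import *
import pickle
c,o=pickle.load(open("w5.pkl","rb"))
z=lambda l:[(175+(u+.5)/3.4-.5,155+(v+.5)/3.4-.5) for u,v in l]
P=[(-75,95,55),(-75,-95,55),(75,95,55),(75,-95,55)]
Q=[(-47,-17,61),(-47,57,61),(-13,57,61),(-13,-17,61)]
a=z([(600,62),(28,115),(618,470),(92,512)]); b=z([(267,178),(490,156),(497,252),(280,272)])
for p,u in [(P,a),(Q,b),(P+Q,a+b)]:
    x,e=fitpts(c,p,u,[612,19,-0.1]); print(np.round(x[:2],1),np.degrees(x[2]),e)
pred=T2(*x,[(-30,-60,73),(0,117,55)]); print(pred.round(1), proj(c,pred).round(1))
print(at_z(c,o["rack_hole"][0]["xy"],55),at_z(c,o["start_top"][0]["xy"],73))
E
```

```text
[614.1  13.6] -4.741488456942112 [[1.8, -1.6], [-2.0, -1.4], [1.2, 1.7], [-1.0, 2.4]]
[613.8  13.1] -4.246439158984356 [[-0.6, -0.5], [0.7, -0.6], [0.8, 0.4], [-0.9, 0.8]]
[613.8  13.2] -4.634076083121326 [[1.3, -1.9], [-2.5, -1.4], [1.0, 1.4], [-1.2, 2.4], [-0.2, -0.6], [1.1, -0.2], [1.0, 0.7], [-0.7, 0.7]]
[[579.1 -44.2  73. ]
 [623.3 129.8  55. ]] [[214.8 227.9]
 [374.3 233.8]]
[627.37475072 131.51638353  55.        ] [584.12822655 -47.99178755  73.        ]
```

```bash
python3 - <<'E'
from h import *
delta([623.3,129.8,185],np.radians(-4.5))
E
```

```text
delta [65.5, 116.0, 112.4] [-0.0, -5.47, 0.01] rows>= 4.2
```

```bash
python3 -m jog '[10,5,25,0,-2,0, 25,25,50,0,-4,0, 45,50,80,0,-5.5,0, 60,80,105,0,-5.5,0, 65.5,105,112.4,0,-5.5,0, 65.5,115.5,112.4,0,-5.5,0, 65.5,115.5,112.4,0,-5.5,0,65.5,115.5,112.4,0,-5.5,0]' 60; python3 - <<'E'
from h import *
st()
c=manip.camera("wrist"); save(c,"w6")
P=T2(613.8,13.2,np.radians(-4.5),[(0,117,134),(0,117,104),(0,117,55),(-30,-60,73),(-30,45,66),(-30,-5,66)])
print(proj(c,P).round(1))
s=manip.read_state(); r=R(s["eef_rot"]); print(proj(c,[s["eef_pos"]+r@[0,a,0] for a in (0,22,51,97)]).round(1))
print(manip.tip_of("screwdriver",c)[:2],manip.tip_of("rack_hole",c)[:2])
E
```

```text
clock: 15.23
eef_pos: [623.3, 129.0, 186.5]
eef_rot: [-1.571, -0.001, -0.078]
wrist_force: [-0.9, 0.4, 0.3]
finger_gap: 59.9
t 15.23 p [623.3, 129.0, 186.5] rpy [-90.0, -0.03, -4.49] F [-0.9, 0.4, 0.3] gap 59.9 q [0.15, 0.53, 1.3, -0.0, 1.31, -1.35]
[[277.  236.6]
 [276.8 221.4]
 [276.7 202.8]
 [ 36.5 169.7]
 [181.3 168.1]
 [115.1 168.1]]
[[275.3 278.3]
 [275.4 259.2]
 [275.5 239.6]
 [275.6 217. ]]
[{'xy': [276.6, 189.2], 'score': 0.68}] [{'xy': [277.4, 201.7], 'score': 0.75}]
```

View pics/w6.png

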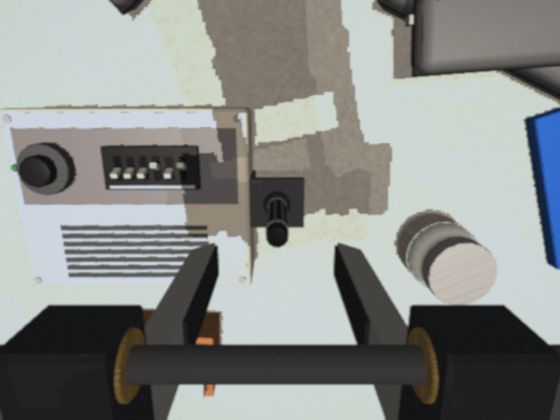

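```bash
python3 -m jog '[0,15,0.8,0,0,0, -0.5,35,0.8,0,0,0, -0.5,55,0.8,0,0,0, -0.5,68,0.8,0,0,0, -0.5,72.5,0.8,0,0,0,-0.5,72.5,0.8,0,0,0]' 60; python3 -m jog '[0,0,0,0,0,0,0,0,0,0,0,0,0,0,0,0,0,0,0,0,0,0,0,0,0,0,0,0,0,0,0,0,0,0,0,0,0,0,0,0,0,0,0,0,0,0,0,0,0,0,0,0,0,0,0,0,0,0,0,0]' 8 30
```

```text
clock: 15.88
eef_pos: [623.0, 130.2, 112.9]
eef_rot: [-1.571, 0.0, -0.078]
wrist_force: [0.4, 0.1, 0.4]
finger_gap: 60.0
clock: 16.72
eef_pos: [623.1, 130.5, 112.9]
eef_rot: [-1.571, -0.0, -0.078]
wrist_force: [-0.8, 0.2, 0.2]
finger_gap: 13.1
```

```bash
python3 -m jog '[0,-4,0,0,0,0, 0,-12,0,0,0,0, 0,-24,0,0,0,0, 0,-38,0,0,0,0, 0,-52,0,0,0,0, 0,-66,0,0,0,0, 0,-78,0,0,0,0, 0,-88,0,0,0,0, 0,-92,0,0,0,0, 0,-92,0,0,0,0]'; python3 - <<'E'
from h import *
st()
c=manip.camera("wrist"); save(c,"w7")
s=manip.read_state(); r=R(s["eef_rot"]); print(proj(c,[s["eef_pos"]+r@[0,a,0] for a in (0,22,51,102.9)]).round(1))
print(manip.tip_of("screwdriver",c)[:2],manip.tip_of("rack_hole",c)[:2])
P=T2(613.8,13.2,np.radians(-4.5),[(-40,45,70)]); print(P)
delta([P[0,0],P[0,1],203])
E
```

```text
clock: 17.55
eef_pos: [623.4, 130.5, 206.0]
eef_rot: [-1.57, -0.002, -0.078]
wrist_force: [-0.0, -0.1, 0.0]
finger_gap: 14.0
t 17.55 p [623.4, 130.5, 206.0] rpy [-89.98, -0.09, -4.46] F [-0.0, -0.1, 0.0] gap 14.0 q [0.15, 0.51, 1.28, 0.0, 1.35, -1.34]
[[275.3 274.9]
 [275.4 256.3]
 [275.4 237.1]
 [275.5 212.5]]
[{'xy': [275.9, 213.4], 'score': 0.76}] [{'xy': [279.7, 195.8], 'score': 0.8}]
[[577.45396596  61.19964385  70.        ]]
delta [-39.9, 1.1, -72.5] [0.02, 0.0, -0.07] rows>= 2.0
```

View pics/w7.png

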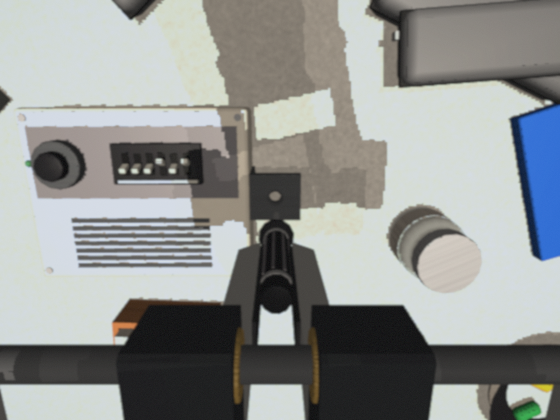

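```bash
python3 - <<'E'
from h import *
c=manip.camera("wrist")
v=c["img"][125:225,100:320]; cv2.imwrite("pics/w7z.png",cv2.resize(v,None,fx=3.6,fy=3.6,interpolation=cv2.INTER_CUBIC)[:,:,::-1])
import pickle; pickle.dump(c,open("w7.pkl","wb"))
E
```

```text
(no output)
```

View pics/w7z.png

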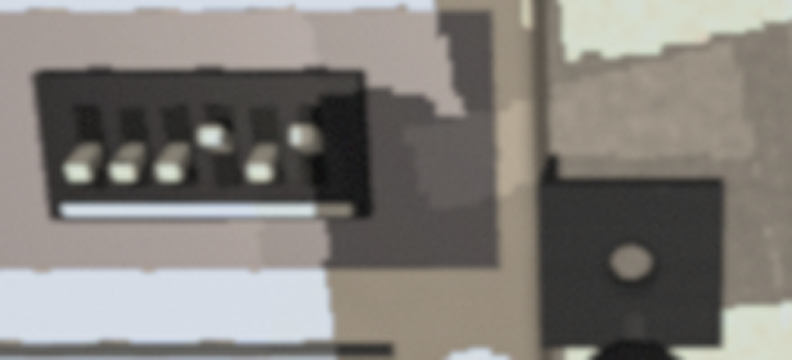

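```bash
python3 - <<'E'
from h import *
import pickle
c=pickle.load(open("w7.pkl","rb"))
z=lambda l:[(100+(u+.5)/3.6-.5,125+(v+.5)/3.6-.5) for u,v in l]
Q=[(-47,-17,61),(-47,57,61),(-13,57,61),(-13,-17,61),(0,117,55)]
x,e=fitpts(c,Q,z([(36,73),(363,72),(371,216),(52,217),(631,262)]),[612,19,-0.1]); print(np.round(x[:2],1),np.degrees(x[2]),e)
x,e=fitpts(c,Q[:4],z([(36,73),(363,72),(371,216),(52,217)]),[612,19,-0.1]); print(np.round(x[:2],1),np.degrees(x[2]),e)
print(T2(613.8,13.2,np.radians(-4.5),[(0,117,55)]),at_z(c,z([(631,262)])[0],55), at_z(c,z([(631,262)])[0],50))
E
```

```text
[614.5  13.8] -4.053355008110105 [[-1.2, -0.7], [0.2, -1.1], [0.5, 0.5], [-0.4, 0.8], [1.0, 0.7]]
[614.5  13.9] -4.322961247341681 [[-0.9, -0.7], [0.5, -0.7], [0.6, 0.8], [-0.3, 0.8]]
[[622.9797142  129.83932805  55.        ]] [622.04518735 129.76496703  55.        ] [623.28248951 129.65297036  50.        ]
```

```bash
python3 - <<'E'
from h import *
P=T2(614.1,13.5,np.radians(-4.3),[(-43,45,0)])[0]; print(P)
delta([P[0],P[1],190])
E
```

```text
[574.59508197  61.59741626   0.        ]
delta [-42.7, 14.0, -72.4] [0.02, 0.0, -0.08] rows>= 2.0
```

```bash
python3 -m jog '[-10,0,-15,0,0,0, -22,0,-35,0,0,0, -34,0,-55,0,0,0, -42.7,5,-70,0,0,0, -42.7,14,-72.4,0,0,0, -42.7,14,-72.4,0,0,0]'; python3 - <<'E'
from h import *
st()
c=manip.camera("wrist"); save(c,"w8")
s=manip.read_state(); r=R(s["eef_rot"]); print(proj(c,[s["eef_pos"]+r@[0,102.9,0]]).round(1))
print(proj(c,T2(614.1,13.5,np.radians(-4.3),[(-34 if i in(0,2) else -26,45-10*i,71) for i in range(6)])).round(1).tolist())
v=c["img"][140:290,220:420]; v=c["img"][130:280,170:370]; cv2.imwrite("pics/w8z.png",cv2.resize(v,None,fx=4,fy=4,interpolation=cv2.INTER_CUBIC)[:,:,::-1])
E
```

```text
clock: 18.25
eef_pos: [574.3, 61.0, 189.0]
eef_rot: [-1.571, 0.003, -0.079]
wrist_force: [-0.1, 0.4, -1.4]
finger_gap: 13.6
t 18.25 p [574.3, 61.0, 189.0] rpy [-90.02, 0.14, -4.53] F [-0.1, 0.4, -1.4] gap 13.6 q [0.04, 0.39, 1.49, 0.0, 1.26, -1.45]
[[276.6 214.4]]
[[276.5, 219.8], [263.8, 229.6], [250.8, 219.9], [238.3, 229.7], [225.5, 229.7], [212.7, 229.8]]
```

View pics/w8z.png

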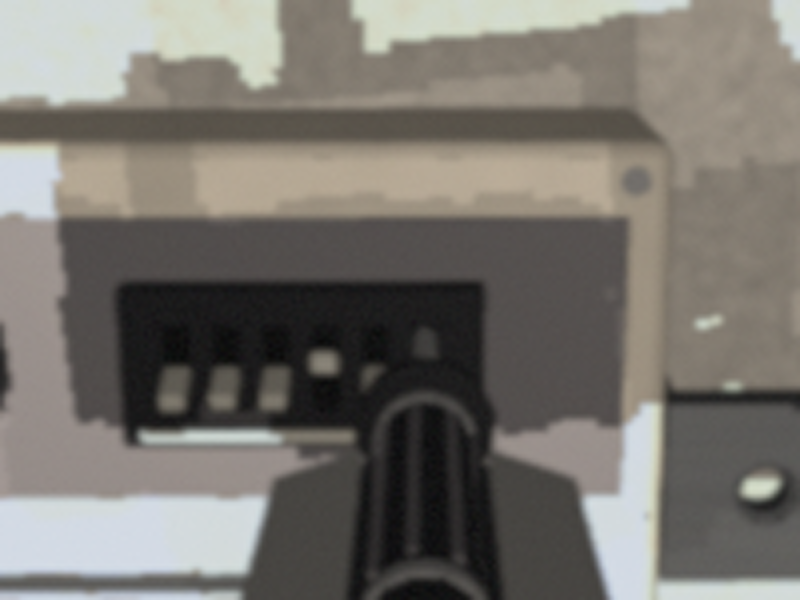

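```bash
python3 -m jog '[0,8,0.5,0,0,0, 0,16,0.5,0,0,0, 0,20.6,0.5,0,0,0, 0,20.6,0.5,0,0,0, 3,20.6,0.5,0,0,0, 6,20.6,0.5,0,0,0, 9,20.6,0.5,0,0,0, 12,20.6,0.5,0,0,0, 12.2,20.6,0.5,0,0,0]'; python3 -m jog '[-8,0,0,0,0,0,-10,-10,0,0,0,0,-10,-24,0,0,0,0,-50,-30,0,0,0,0,-80,-30,0,0,0,0,-80,-30,0,0,0,0]'; python3 - <<'E'
from h import *
st()
c=manip.camera("wrist"); 
v=c["img"][150:300,170:370]; cv2.imwrite("pics/w9z.png",cv2.resize(v,None,fx=4,fy=4,interpolation=cv2.INTER_CUBIC)[:,:,::-1]); save(c,"w9")
E
```

```text
clock: 19.05
eef_pos: [587.6, 61.1, 170.4]
eef_rot: [-1.571, -0.0, -0.078]
wrist_force: [0.1, -0.3, 0.4]
finger_gap: 13.3
clock: 19.55
eef_pos: [503.5, 67.8, 201.2]
eef_rot: [-1.571, 0.001, -0.077]
wrist_force: [0.6, 0.6, 0.1]
finger_gap: 13.5
t 19.55 p [503.5, 67.8, 201.2] rpy [-90.0, 0.03, -4.42] F [0.6, 0.6, 0.1] gap 13.5 q [0.06, 0.23, 1.67, 0.0, 1.24, -1.43]
```

View pics/w9.png

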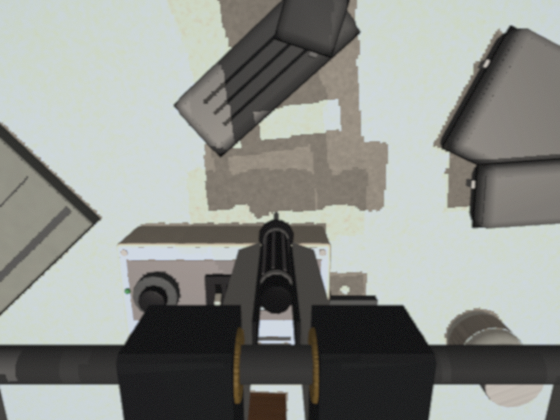

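```bash
python3 - <<'E'
from h import *
for q in [(-43,25),(-17,35),(-17,5)]:
    P=T2(614.1,13.5,np.radians(-4.3),[(q[0],q[1],0)])[0]; print(q,P[:2].round(1)); delta([P[0],P[1],190],np.radians(-4.4))
E
```

```text
(-43, 25) [573.1  41.7]
delta [69.2, 11.7, -20.7] [-0.01, -0.02, 0.07] rows>= 1.8
(-17, 35) [599.8  49.7]
delta [95.2, 11.8, -10.6] [-0.01, -0.02, 0.07] rows>= 2.3
(-17, 5) [597.5  19.8]
delta [95.2, 11.7, -40.6] [-0.01, -0.02, 0.07] rows>= 2.5
```

```bash
python3 -m jog '[20,0,-8,0,0,0, 45,0,-16,0,0,0, 62,5,-20.7,0,0,0, 69.2,11.7,-20.7,0,0,0, 69.2,11.7,-20.7,0,0,0, 69.2,11.7,-20.7,0,0,0,69.2,11.7,-20.7,0,0,0]'; python3 - <<'E'
from h import *
st(); delta([573.1,41.7,167.9],np.radians(-4.4))
E
```

```text
clock: 20.18
eef_pos: [574.2, 41.8, 188.7]
eef_rot: [-1.571, 0.0, -0.077]
wrist_force: [-0.4, -0.0, -0.4]
finger_gap: 13.4
t 20.18 p [574.2, 41.8, 188.7] rpy [-90.0, 0.02, -4.43] F [-0.4, -0.0, -0.4] gap 13.4 q [0.01, 0.39, 1.49, 0.0, 1.26, -1.48]
delta [-1.1, 20.8, -0.1] [-0.0, -0.03, -0.02] rows>= 0.5
```

```bash
python3 -m jog '[-1,8,0,0,0,0, -1,16,0,0,0,0, -1,21.5,0,0,0,0, -1,21.5,0,0,0,0, 2,21.5,0,0,0,0, 5,21.5,0,0,0,0, 8,21.5,0,0,0,0, 11,21.5,0,0,0,0, 11,21.5,0,0,0,0]'; python3 -m jog '[-4,0,0,0,0,0,-8,0,0,0,0,0,-10,-10,0,0,0,0,-10,-24,0,0,0,0,-4,-27,4,0,0,0,5,-27,8,0,0,0,15,-27,8,0,0,0,15,-27,8,0,0,0]';  python3 - <<'E'
from h import *
st(); delta([599.8,49.7,190],np.radians(-4.4))
E
```

```text
clock: 20.93
eef_pos: [585.9, 40.4, 167.0]
eef_rot: [-1.571, 0.001, -0.078]
wrist_force: [-1.9, 1.2, 1.5]
finger_gap: 13.2
clock: 21.6
eef_pos: [602.5, 47.6, 194.2]
eef_rot: [-1.571, -0.001, -0.078]
wrist_force: [-0.3, -0.0, -0.8]
finger_gap: 13.5
t 21.6 p [602.5, 47.6, 194.2] rpy [-89.99, -0.06, -4.45] F [-0.3, -0.0, -0.8] gap 13.5 q [0.02, 0.45, 1.4, 0.0, 1.29, -1.47]
delta [-2.9, 4.2, 1.9] [-0.01, -0.05, 0.06] rows>= 0.1
```

```bash
python3 -m jog '[-2,6,1.9,0,0,0, -2.5,14,1.9,0,0,0, -2.5,22,1.9,0,0,0, -2.5,26.2,1.9,0,0,0, -2.5,26.2,1.9,0,0,0, -6,26.2,1.9,0,0,0, -9,26.2,1.9,0,0,0, -12,26.2,1.9,0,0,0, -15,26.2,1.9,0,0,0, -15,26.2,1.9,0,0,0]'; python3 -m jog '[4,0,0,0,0,0,8,0,0,0,0,0,12,-5,0,0,0,0,12,-14,0,0,0,0,12,-24,-10,0,0,0,12,-26,-20,0,0,0,12,-26,-30,0,0,0,12,-26,-30,0,0,0]';  python3 - <<'E'
from h import *
st(); delta([597.5,19.8,190],np.radians(-4.4))
E
```

```text
clock: 22.43
eef_pos: [586.6, 50.4, 168.5]
eef_rot: [-1.571, -0.002, -0.078]
wrist_force: [3.1, -1.0, 0.2]
finger_gap: 13.9
clock: 23.1
eef_pos: [595.9, 17.3, 194.1]
eef_rot: [-1.571, -0.0, -0.08]
wrist_force: [-0.5, 0.2, -1.2]
finger_gap: 13.8
t 23.1 p [595.9, 17.3, 194.1] rpy [-90.02, -0.02, -4.56] F [-0.5, 0.2, -1.2] gap 13.8 q [-0.03, 0.43, 1.42, -0.0, 1.29, -1.52]
delta [1.4, 4.1, 2.6] [0.02, -0.16, 0.02] rows>= 0.1
```

```bash
python3 -m jog '[1.4,6,2.6,0,0,0, 1.4,14,2.6,0,0,0, 1.4,22,2.6,0,0,0, 1.4,26.2,2.6,0,0,0, 1.4,26.2,2.6,0,0,0, -2,26.2,2.6,0,0,0, -5,26.2,2.6,0,0,0, -8,26.2,2.6,0,0,0, -11,26.2,2.6,0,0,0, -11,26.2,2.6,0,0,0]'; python3 -m jog '[4,0,0,0,0,0,8,0,0,0,0,0,12,-5,0,0,0,0,12,-14,0,0,0,0,20,-26,20,0,0,0,30,-36,50,0,0,0,38,-38,85,0,0,0,38,-38,112,0,0,0,38,-38,112,0,0,0]';  python3 - <<'E'
from h import *
st(); delta([623.1,130.3,205],np.radians(-4.47))
c=manip.camera("wrist"); save(c,"w10")
v=c["img"][125:225,100:320]; cv2.imwrite("pics/w10z.png",cv2.resize(v,None,fx=3.6,fy=3.6,interpolation=cv2.INTER_CUBIC)[:,:,::-1])
s=manip.camera("side"); save(s,"s10")
E
```

```text
clock: 23.93
eef_pos: [585.1, 23.1, 168.1]
eef_rot: [-1.571, -0.001, -0.078]
wrist_force: [1.2, 0.3, -0.6]
finger_gap: 13.2
clock: 24.68
eef_pos: [632.2, 136.1, 206.3]
eef_rot: [-1.57, -0.001, -0.074]
wrist_force: [-1.6, 0.4, -1.4]
finger_gap: 13.3
t 24.68 p [632.2, 136.1, 206.3] rpy [-89.95, -0.03, -4.25] F [-1.6, 0.4, -1.4] gap 13.3 q [0.16, 0.53, 1.24, 0.0, 1.36, -1.34]
delta [-8.6, 1.3, -6.5] [-0.05, 0.22, 0.03] rows>= 0.3
```

View pics/w10z.png

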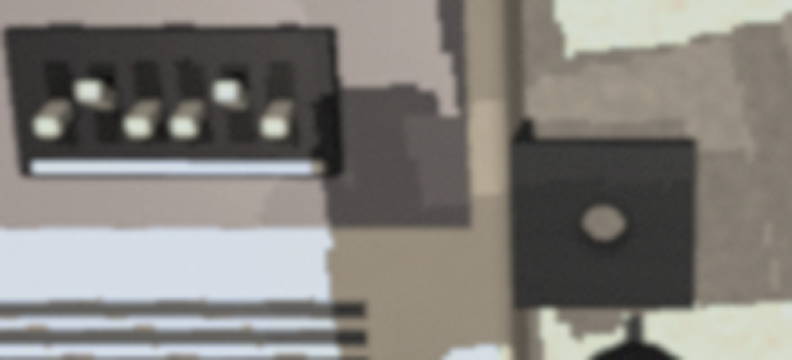

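View pics/s10.png

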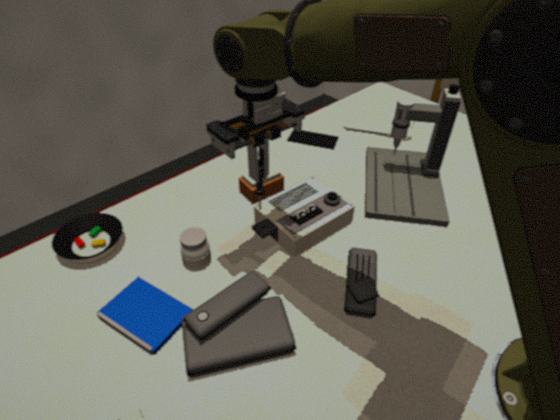

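```bash
python3 -m jog '[-4,1,-3,0,0,0,-8.6,1.3,-6.5,0,0.2,0,-8.6,1.3,-6.5,0,0.2,0,-8.6,1.3,-6.5,0,0.2,0,-8.6,1.3,-6.5,0,0.2,0]'; python3 - <<'E'
from h import *
st(); delta([623.1,130.3,160],np.radians(-4.47))
E
```

```text
clock: 25.2
eef_pos: [622.9, 125.2, 204.7]
eef_rot: [-1.571, -0.0, -0.082]
wrist_force: [-0.6, -0.0, -0.8]
finger_gap: 13.7
t 25.2 p [622.9, 125.2, 204.7] rpy [-89.99, -0.02, -4.71] F [-0.6, -0.0, -0.8] gap 13.7 q [0.14, 0.51, 1.28, 0.0, 1.35, -1.35]
delta [-0.2, 44.7, 5.1] [-0.01, -0.24, 0.02] rows>= 1.1
```

```bash
python3 -m jog '[0,10,3,0,-0.2,0,0,22,5.1,0,-0.2,0,0,32,5.1,0,-0.2,0,0,36,5.1,0,-0.2,0,0,36,5.1,0,-0.2,0,0,36,5.1,0,-0.2,0]'; python3 - <<'E'
from h import *
st(); delta([623.1,130.3,113.3],np.radians(-4.47))
c=manip.camera("wrist"); 
v=c["img"][150:250,170:380]; cv2.imwrite("pics/w11z.png",cv2.resize(v,None,fx=3.6,fy=3.6,interpolation=cv2.INTER_CUBIC)[:,:,::-1])
E
```

```text
clock: 25.7
eef_pos: [623.2, 130.9, 168.0]
eef_rot: [-1.571, 0.001, -0.078]
wrist_force: [0.3, -0.3, -0.9]
finger_gap: 13.6
t 25.7 p [623.2, 130.9, 168.0] rpy [-90.01, 0.04, -4.45] F [0.3, -0.3, -0.9] gap 13.6 q [0.15, 0.54, 1.32, -0.0, 1.28, -1.34]
delta [-0.0, 54.7, -0.6] [0.01, 0.02, -0.04] rows>= 1.3
```

View pics/w11z.png

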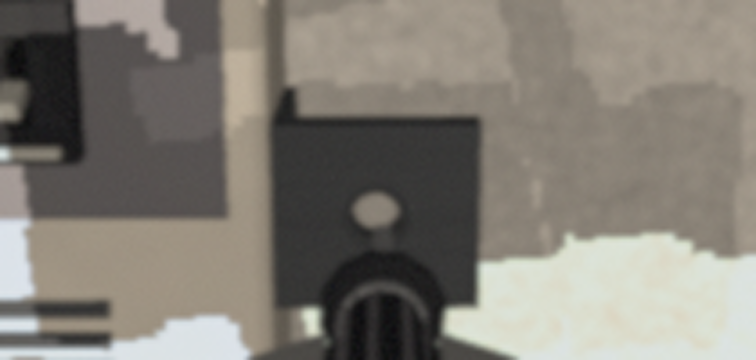

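```bash
python3 -m jog '[0,4,-1,0,0,0,0,10,-1,0,0,0,0,18,-1,0,0,0,0,26,-1,0,0,0,0,34,-1,0,0,0]'; python3 -m jog '[0,6,0,0,0,0,0,12,0,0,0,0,0,17,0,0,0,0,0,20,0,0,0,0,0,20.5,0,0,0,0,0,20.5,0,0,0,0]'
```

```text
clock: 26.17
eef_pos: [623.0, 129.9, 133.2]
eef_rot: [-1.571, 0.001, -0.078]
wrist_force: [0.4, -0.3, -0.5]
finger_gap: 13.6
clock: 26.67
eef_pos: [623.2, 129.9, 113.8]
eef_rot: [-1.571, -0.0, -0.078]
wrist_force: [0.9, -0.4, -1.2]
finger_gap: 13.5
```

```bash
python3 -m jog '[0,0.8,0,0,0,0,0,0.8,0,0,0,0]'; python3 -m jog '[0,0,0,0,0,0,0,0,0,0,0,0,0,0,0,0,0,0,0,0,0,0,0,0]' 60;  python3 -m jog '[0,-10,0,0,0,0,0,-30,0,0,0,0,0,-60,0,0,0,0,0,-90,0,0,0,0,0,-110,0,0,0,0,0,-110,0,0,0,0]'; python3 - <<'E'
from h import *
st()
for n in ["wrist","side"]:
    c=manip.camera(n); save(c,n+"12")
delta([500,330,290],np.radians(-60))
E
```

```text
clock: 26.83
eef_pos: [623.3, 130.0, 113.3]
eef_rot: [-1.571, -0.001, -0.078]
wrist_force: [1.2, 0.3, -0.6]
finger_gap: 13.6
clock: 27.17
eef_pos: [623.3, 130.0, 113.2]
eef_rot: [-1.571, -0.0, -0.078]
wrist_force: [-0.3, -0.9, -0.9]
finger_gap: 37.0
clock: 27.67
eef_pos: [624.5, 130.2, 229.1]
eef_rot: [-1.569, -0.008, -0.078]
wrist_force: [-0.1, -0.1, 0.8]
finger_gap: 60.1
t 27.67 p [624.5, 130.2, 229.1] rpy [-89.9, -0.44, -4.46] F [-0.1, -0.1, 0.8] gap 60.1 q [0.15, 0.49, 1.25, -0.0, 1.39, -1.34]
delta [-138.4, -66.2, 189.9] [-0.06, 55.54, 0.07] rows>= 7.8
```

View pics/wrist12.png

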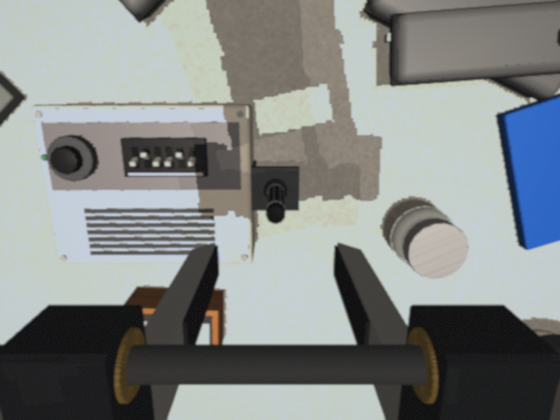

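View pics/side12.png

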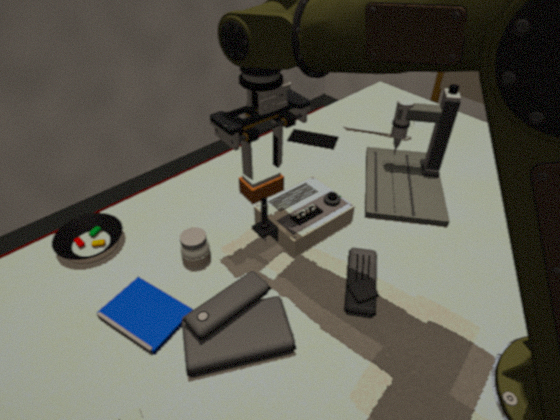

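```bash
python3 -m jog '[-14,-8,19,0,7,0,-28,-16,38,0,14,0,-42,-24,57,0,21,0,-56,-32,76,0,28,0,-70,-40,95,0,35,0,-84,-46,114,0,42,0,-98,-46,133,0,49,0,-112,-46,150,0,56,0,-120,-46,160,0,63,0,-130,-46,160,0,70,0]' 94;  python3 -m jog '[0,0,0,0,7,0,0,0,0,0,14,0,0,0,0,0,15.5,0,0,0,0,0,15.5,0]'; python3 - <<'E'
from h import *
st()
import pickle
c=manip.camera("wrist"); save(c,"w13"); pickle.dump(c,open("w13.pkl","wb"))
print(manip.tip_of("badge",c)[:2],manip.tip_of("badge_case",c)[:2])
s=manip.camera("side"); save(s,"s13");v=s["img"][250:390,160:320]; cv2.imwrite("pics/s13z.png",cv2.resize(v,None,fx=4.5,fy=4,interpolation=cv2.INTER_CUBIC)[:,:,::-1])
E
```

```text
clock: 28.6
eef_pos: [505.0, 301.1, 267.5]
eef_rot: [-1.573, -0.0, -1.304]
wrist_force: [-0.1, -0.0, 0.3]
finger_gap: 93.9
clock: 28.93
eef_pos: [505.7, 299.4, 267.8]
eef_rot: [-1.573, -0.001, -1.571]
wrist_force: [-0.4, 0.6, 0.1]
finger_gap: 93.7
t 28.93 p [505.7, 299.4, 267.8] rpy [-90.11, -0.06, -90.03] F [-0.4, 0.6, 0.1] gap 93.7 q [0.47, 0.36, 1.35, -0.0, 1.44, 0.47]
[{'xy': [286.3, 112.9], 'score': 0.71}] []
```

View pics/w13.png

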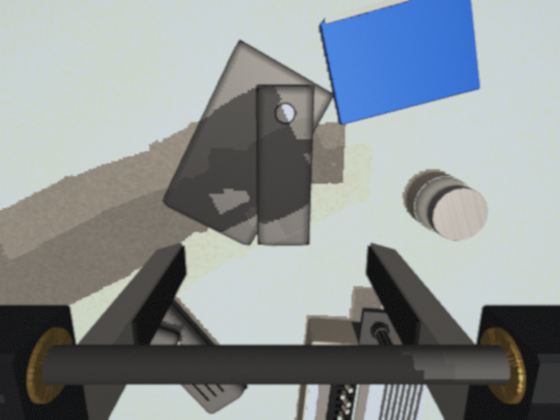

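View pics/s13z.png

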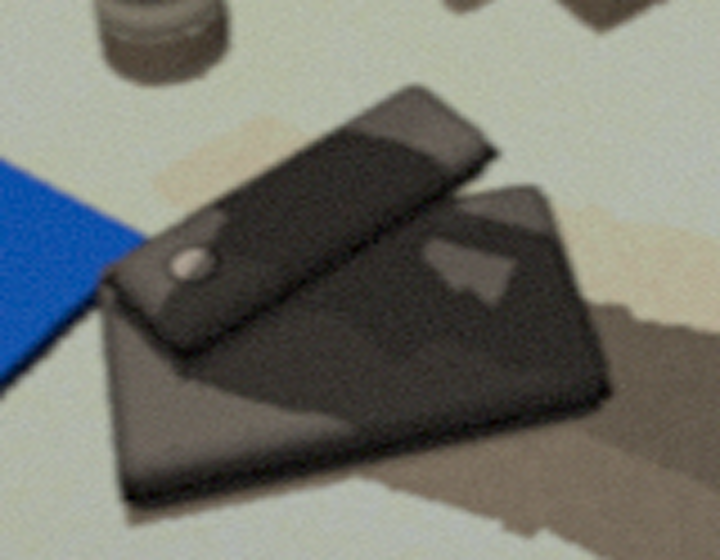

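```bash
python3 - <<'E'
from h import *
import pickle
c=pickle.load(open("w13.pkl","rb"))
x,e=fitrect(c,70,80,27,[(258,85.5),(312.5,85.5),(311,244),(258,244)],[(1,1),(1,-1),(-1,-1),(-1,1)],[500,337,1.57],True)
print(x[:2].round(1),np.degrees(x[2]),x[3],e)
print(at_z(c,(285.7,112.5),70))
x2,e=fitrect(c,40,95,55,[(241,41),(331.5,95),(250,245),(164,202)],[(1,1),(1,-1),(-1,-1),(-1,1)],[471,333,1.06],True)
print(x2[:2].round(1),np.degrees(x2[2]),x2[3],e)
b=T2(x[0],x[1],x[2],[(0,0,70)])[0]
delta([b[0],b[1],150],x[2]-np.pi)
E
```

```text
[515.2 316.7] 90.06057012200566 0.9611497726108834 [[-1.3, 0.1], [1.3, 0.0], [-1.1, -0.1], [1.1, -0.1]]
[515.70491703 369.85978672  70.        ]
[474.9 331.2] 61.626951658448405 0.946083297540805 [[-1.5, 0.6], [1.6, 0.4], [0.1, -0.5], [-0.1, -0.6]]
delta [-17.3, 118.5, 9.4] [0.05, 0.05, 0.02] rows>= 2.9
```

```bash
python3 -m jog '[-8,20,4,0,0,0,-17,45,9.4,0,0,0,-17.3,75,9.4,0,0,0,-17.3,105,9.4,0,0,0,-17.3,118.5,9.4,0,0,0,-17.3,118.5,9.4,0,0,0,-17.3,118.5,9.4,0,0,0]' 94; python3 - <<'E'
from h import *
st()
c=manip.camera("wrist"); save(c,"w14")
delta([515.2,316.7,65.5],np.radians(-90))
E
```

```text
clock: 29.72
eef_pos: [515.4, 316.8, 150.5]
eef_rot: [-1.572, -0.0, -1.57]
wrist_force: [-0.1, 0.2, -0.2]
finger_gap: 93.7
t 29.72 p [515.4, 316.8, 150.5] rpy [-90.04, -0.02, -89.93] F [-0.1, 0.2, -0.2] gap 93.7 q [0.49, 0.49, 1.44, 0.0, 1.21, 0.49]
delta [0.4, 86.2, -0.7] [-0.06, 0.06, -0.03] rows>= 2.1
```

View pics/w14.png

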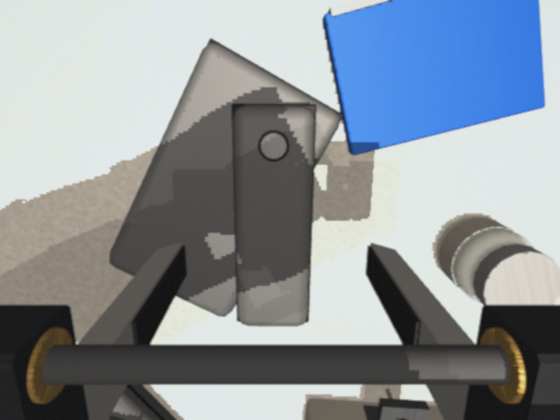

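```bash
python3 -m jog '[0,20,-0.7,0,0,0,0,45,-0.7,0,0,0,0,65,-0.7,0,0,0,0,78,-0.7,0,0,0,0,85,-0.7,0,0,0,0,85,-0.7,0,0,0]' 94;python3 -m jog '[0,0,0,0,0,0,0,0,0,0,0,0,0,0,0,0,0,0,0,0,0,0,0,0,0,0,0,0,0,0,0,0,0,0,0,0,0,0,0,0,0,0,0,0,0,0,0,0,0,0,0,0,0,0]' 44 25
```

```text
clock: 30.27
eef_pos: [514.7, 316.9, 65.3]
eef_rot: [-1.571, -0.0, -1.57]
wrist_force: [-0.6, -0.7, -0.3]
finger_gap: 94.1
clock: 31.02
eef_pos: [514.7, 316.9, 65.7]
eef_rot: [-1.571, 0.0, -1.57]
wrist_force: [-0.7, 0.3, 2.6]
finger_gap: 53.8
```

```bash
python3 - <<'E'
from h import *
import pickle
c,o=pickle.load(open("w5.pkl","rb"))
a=at_z(c,(18,62),20);b=at_z(c,(160,178),20);print(a,b,np.linalg.norm(a-b))
d=at_z(c,(103,147),20);e=at_z(c,(18,258),20);print("line",d,e,np.degrees(np.arctan2(*(e-d)[[1,0]])))
f=at_z(c,(30,305),20);print(np.degrees(np.arctan2(*(f-b)[[1,0]])))
E
python3 -m jog '[0,-4,0,0,0,0,0,-12,0,0,0,0,0,-24,0,0,0,0,0,-44,0,0,0,0,0,-66,0,0,0,0,0,-90,0,0,0,0,0,-115,0,0,0,0,0,-140,0,0,0,0,0,-158,0,0,0,0,0,-165,0,0,0,0]'
```

```text
[ 369.10550817 -227.96790013   20.        ] [ 522.25335962 -107.14792253   20.        ] 195.06852998194833
line [ 474.97485961 -163.29867719   20.        ] [ 590.73560885 -310.94433562   20.        ] -51.90197901503759
-57.563767406961745
clock: 31.85
eef_pos: [515.3, 317.2, 234.8]
eef_rot: [-1.566, 0.002, -1.57]
wrist_force: [-0.2, -0.4, -2.3]
finger_gap: 53.8
```

```bash
python3 -m jog '[15,0,0,0,5,0,38,0,0,0,12,0,64,0,-1,0,19,0,90,0,-2,0,26,0,116,0,-3,0,33,0,142,0,-4,0,40,0,168,0,-5,0,47,0,194,0,-5,0,54,0,220,0,-5,0,61,0,246,0,-5,0,68,0]'; python3 - <<'E'
from h import *
st(); delta([504,-197.5,235],np.radians(128))
E
```

```text
clock: 32.68
eef_pos: [509.5, 69.6, 230.5]
eef_rot: [-1.571, -0.0, -2.763]
wrist_force: [1.0, -0.5, -1.2]
finger_gap: 53.6
t 32.68 p [509.5, 69.6, 230.5] rpy [-90.0, -0.01, -158.3] F [1.0, -0.5, -1.2] gap 53.6 q [0.06, 0.22, 1.62, -0.0, 1.31, 1.26]
delta [103.8, -4.5, 246.2] [-0.01, 73.7, 0.01] rows>= 10.3
```

```bash
python3 -m jog '[10,0,25,0,7,0,20,-4,49,0,14,0,31,-4,74,0,21,0,42,-4,98,0,28,0,52,-4,123,0,35,0,62,-4,148,0,42,0,73,-4,172,0,49,0,83,-4,197,0,56,0,92,-4,220,0,63,0,98,-4,235,0,70,0]'; python3 -m jog '[2,0,-3,0,3,0,2,0,-3,0,3,0,2,0,-3,0,3,0]'; python3 - <<'E'
from h import *
st(); delta([504,-197.5,235],np.radians(128))
import pickle
c=manip.camera("wrist"); save(c,"w15"); pickle.dump(c,open("w15.pkl","wb"))
d=manip.camera("side"); save(d,"s15"); e=manip.camera("scene"); save(e,"sc15"); pickle.dump((d,e),open("sd15.pkl","wb"))
print(manip.tip_of("marker_tip",d)[:2],manip.tip_of("marker_tip",e)[:2])
E
```

```text
clock: 33.52
eef_pos: [506.8, -185.8, 234.4]
eef_rot: [-1.57, -0.0, 2.297]
wrist_force: [0.2, 0.3, -0.7]
finger_gap: 54.1
clock: 33.77
eef_pos: [508.0, -180.1, 234.4]
eef_rot: [-1.571, -0.0, 2.254]
wrist_force: [0.1, 0.1, -1.6]
finger_gap: 53.7
t 33.77 p [508.0, -180.1, 234.4] rpy [-89.99, -0.03, 129.17] F [0.1, 0.1, -1.6] gap 53.7 q [-0.41, 0.27, 1.54, 0.0, 1.33, 2.05]
delta [-11.0, -0.6, 14.1] [-0.01, 1.17, 0.03] rows>= 0.4
[{'xy': [390.8, 152.3], 'score': 0.97}] [{'xy': [149.2, 185.4], 'score': 0.89}, {'xy': [244.5, 269.4], 'score': 0.54}]
```

View pics/w15.png

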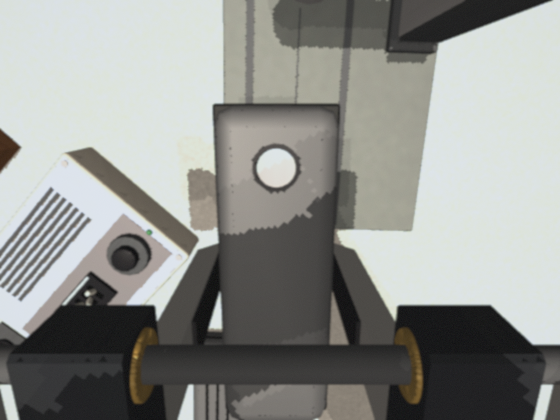

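View pics/s15.png

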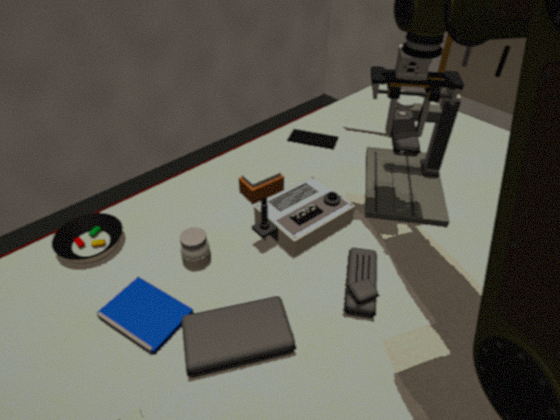

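View pics/sc15.png

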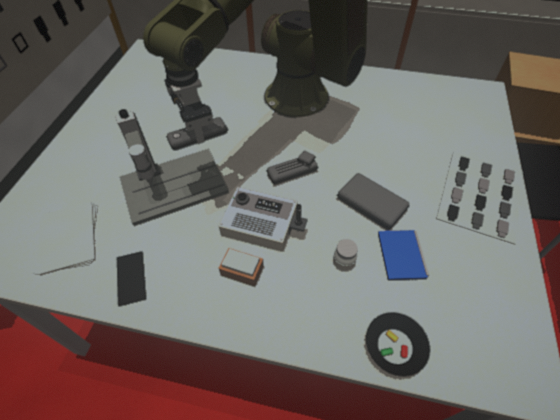

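```bash
python3 - <<'E'
import cv2
v=cv2.imread("pics/w15.png")[0:250,180:450]; cv2.imwrite("pics/w15z.png",cv2.resize(v,None,fx=2.4,fy=2.4,interpolation=cv2.INTER_CUBIC))
E
```

```text
(no output)
```

View pics/w15z.png

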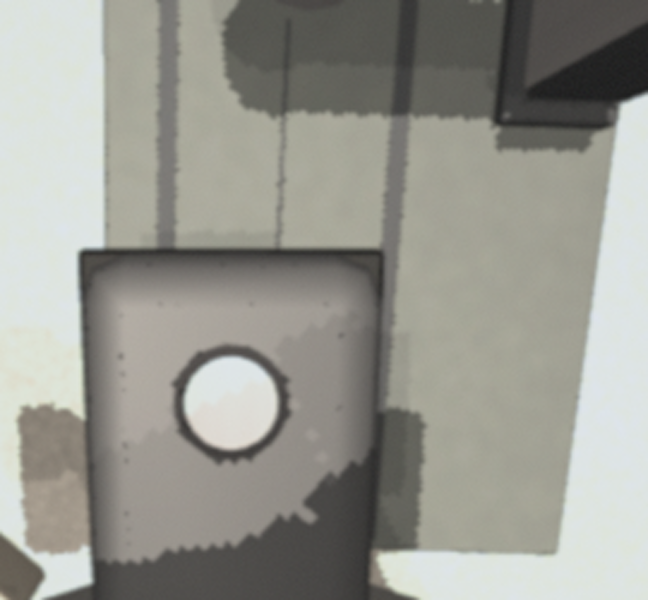

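```bash
cat >> h.py <<'E'
def fitlines(c,obs,guess,z=20):
    """obs: list of (uv, axis 'x'/'y', value): points at height z lying on object-frame line"""
    W=[(at_z(c,uv,z)[:2],a,v) for uv,a,v in obs]
    def f(p):
        r=[]
        for w,a,v in W:
            d=w-p[:2]; co,s=np.cos(p[2]),np.sin(p[2]); q=(co*d[0]+s*d[1],-s*d[0]+co*d[1])
            r.append(q[0 if a=='x' else 1]-v)
        return r
    r=least_squares(f,guess); return r.x,np.round(r.fun,1).tolist()
E
python3 - <<'E'
from h import *
import pickle
c=pickle.load(open("w15.pkl","rb"))
z=lambda u,v:(180+(u+.5)/2.4-.5,(v+.5)/2.4-.5)
obs=[(z(289,20),'y',0),(z(284,130),'y',0),(z(279,248),'y',0),(z(615,110),'y',-130),(z(557,552),'y',-130),(z(104,0),'y',70),(z(104,245),'y',70),(z(380,550),'x',-170),(z(557,553),'x',-170)]
x,e=fitlines(c,obs,[572,-284,-0.9]); print(x[:2].round(1),np.degrees(x[2]),e)
print("tip",T2(*x,[(40,0,58)]))
d,s=pickle.load(open("sd15.pkl","rb"))
p,er=tri([(d,np.array([390.8,152.3])),(s,np.array([149.2,185.4]))]); print(p,er)
t=T2(*x,[(40,0,58)]); print(proj(d,t),proj(s,t))
for m in (-110,-85): print(T2(*x,[(m,0,20)]))
np.save("marker.npy",x)
v=d["img"][70:230,350:470]; cv2.imwrite("pics/s15z.png",cv2.resize(v,None,fx=3.7,fy=3.7,interpolation=cv2.INTER_CUBIC)[:,:,::-1])
E
```

```text
[ 571.3 -288.7] -52.8598950678083 [-0.3, -0.4, -0.7, 2.2, 0.5, -0.7, -0.5, -0.7, 0.7]
tip [[ 595.46732079 -320.59875484   58.        ]]
[ 600.00853438 -320.14425925   65.79871497] [2.2528742394329413, 2.0766905345447406]
[[393.47156568 153.84205611]] [[151.77034647 187.49302098]]
[[ 504.90240291 -201.02452832   20.        ]]
[[ 519.99655589 -220.95356607   20.        ]]
```

View pics/s15z.png

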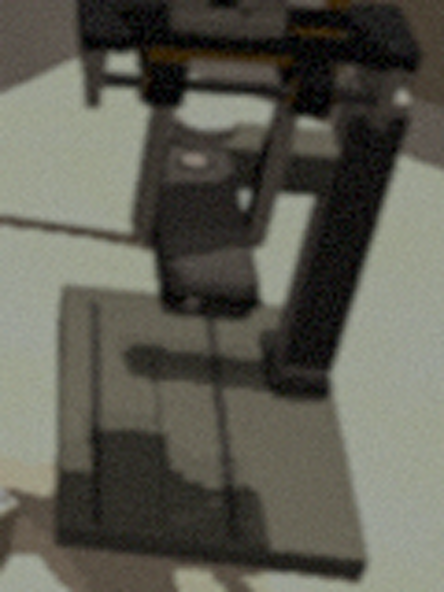

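```bash
python3 - <<'E'
from h import *
st(); delta([504.9,-201,90],np.radians(127.1))
E
```

```text
t 34.02 p [508.2, -179.9, 234.6] rpy [-90.0, 0.01, 129.13] F [0.7, 0.3, -1.8] gap 53.5 q [-0.41, 0.27, 1.54, 0.0, 1.33, 2.05]
delta [-14.3, 144.6, 15.9] [0.0, 2.03, -0.0] rows>= 3.5
```

```bash
python3 -m jog '[-5,10,5,0,1,0,-10,30,10,0,2,0,-14.3,55,15.9,0,2,0,-14.3,80,15.9,0,2,0,-14.3,105,15.9,0,2,0,-14.3,125,15.9,0,2,0,-14.3,138,15.9,0,2,0,-14.3,144,15.9,0,2,0,-14.3,144,15.9,0,2,0]'; python3 - <<'E'
from h import *
st(); delta([504.9,-201,46],np.radians(127.1))
c=manip.camera("wrist"); save(c,"w16")
E
```

```text
clock: 34.77
eef_pos: [504.1, -201.3, 88.9]
eef_rot: [-1.57, -0.002, 2.217]
wrist_force: [-0.9, 0.6, -0.7]
finger_gap: 54.0
t 34.77 p [504.1, -201.3, 88.9] rpy [-89.93, -0.13, 127.02] F [-0.9, 0.6, -0.7] gap 54.0 q [-0.45, 0.44, 1.68, -0.0, 1.03, 2.05]
delta [-0.4, 42.9, -0.9] [-0.07, -0.08, 0.13] rows>= 1.0
```

View pics/w16.png

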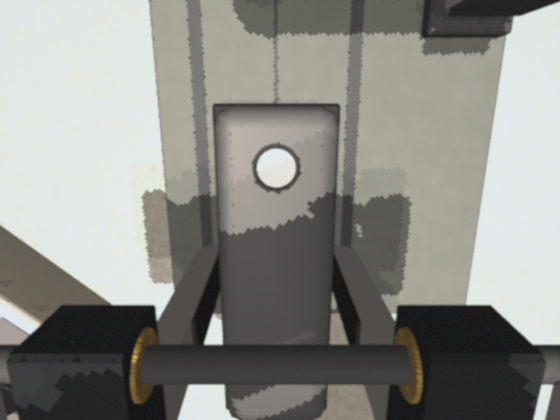

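```bash
python3 -m jog '[0,12,-0.5,0,0,0,0,24,-0.5,0,0,0,0,33,-0.5,0,0,0,0,38,-0.5,0,0,0,0,40.5,-0.5,0,0,0,0,41.5,-0.5,0,0,0,0,41.5,-0.5,0,0,0]';python3 -m jog '[0,0.8,0,0,0,0,0,0.8,0,0,0,0]'
```

```text
clock: 35.4
eef_pos: [505.3, -201.1, 49.0]
eef_rot: [-1.571, 0.0, 2.217]
wrist_force: [-0.6, -0.7, -1.1]
finger_gap: 53.6
clock: 35.57
eef_pos: [505.4, -201.2, 48.5]
eef_rot: [-1.571, 0.001, 2.217]
wrist_force: [-0.7, 0.6, -1.9]
finger_gap: 53.8
```

```bash
python3 -m jog '[0,1.5,0,0,0,0,0,1.5,0,0,0,0,0,1.5,0,0,0,0]';python3 -m jog '[0,1,0,0,0,0,0,1,0,0,0,0]'
```

```text
clock: 35.82
eef_pos: [505.2, -201.1, 46.8]
eef_rot: [-1.571, 0.0, 2.217]
wrist_force: [-0.4, 0.5, -2.1]
finger_gap: 53.8
clock: 35.98
eef_pos: [505.3, -201.1, 45.8]
eef_rot: [-1.571, 0.0, 2.217]
wrist_force: [0.2, -0.1, -2.1]
finger_gap: 53.5
```

```bash
python3 -m jog '[0,0.8,0,0,0,0,0,0.8,0,0,0,0]'; python3 -m jog '[0,0,0,0,0,0,0,0,0,0,0,0,0,0,0,0,0,0,0,0,0,0,0,0,0,0,0,0,0,0]' 80;python3 -m jog '[0,-10,0,0,0,0,0,-30,0,0,0,0,0,-60,0,0,0,0,0,-95,0,0,0,0,0,-130,0,0,0,0,0,-145,0,0,0,0,0,-145,0,0,0,0]' 94; python3 - <<'E'
from h import *
st(); 
P=T2(*np.load("marker.npy"),[(-145,0,0)])[0]; print(P)
delta([P[0],P[1],190],np.radians(-52.9))
c=manip.camera("wrist"); save(c,"w17")
E
```

```text
clock: 36.15
eef_pos: [505.3, -201.1, 45.7]
eef_rot: [-1.571, 0.0, 2.217]
wrist_force: [-4.6, 2.1, 8.8]
finger_gap: 53.8
clock: 36.57
eef_pos: [505.2, -201.1, 44.9]
eef_rot: [-1.571, -0.0, 2.217]
wrist_force: [0.8, -0.2, -0.4]
finger_gap: 79.6
clock: 37.15
eef_pos: [506.4, -201.6, 194.8]
eef_rot: [-1.574, 0.006, 2.217]
wrist_force: [-0.1, 0.4, 0.8]
finger_gap: 94.1
t 37.15 p [506.4, -201.6, 194.8] rpy [-90.19, 0.36, 127.04] F [-0.1, 0.4, 0.8] gap 94.1 q [-0.45, 0.31, 1.58, 0.0, 1.24, 2.05]
[ 483.77058873 -173.12387546    0.        ]
delta [36.4, 4.5, 0.9] [0.56, 179.94, 0.29] rows>= 25.1
```

View pics/w17.png

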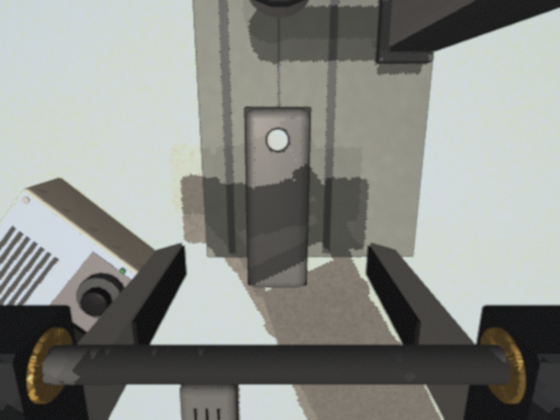

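```bash
python3 -m jog '[8,0,0,0,-7.1,0,18,0,0,0,-14.2,0,28,0,0,0,-21.3,0,36,0,0,0,-28.4,0,36,0,0,0,-35.5,0,36,0,0,0,-42.6,0,36,0,0,0,-49.7,0,36,0,0,0,-56.8,0,36,0,0,0,-63.9,0,36,0,0,0,-71,0]' 94; python3 -m jog '[0,0,0,0,-7.1,0,0,0,0,0,-14.2,0,0,0,0,0,-21.3,0,0,0,0,0,-28.4,0,0,0,0,0,-35.5,0,0,0,0,0,-42.6,0,0,0,0,0,-49.7,0,0,0,0,0,-56.8,0,0,0,0,0,-63.9,0,0,0,0,0,-71,0]' ; python3 -c "
from h import *
st(); P=T2(*np.load('marker.npy'),[(-140,0,0)])[0];delta([P[0],P[1],100],np.radians(-52.9))"
```

```text
clock: 38.03
eef_pos: [482.9, -172.1, 188.7]
eef_rot: [-1.572, -0.002, -2.821]
wrist_force: [0.3, -0.1, -0.9]
finger_gap: 94.0
clock: 38.87
eef_pos: [483.0, -172.1, 188.7]
eef_rot: [-1.573, 0.001, -1.581]
wrist_force: [0.4, -0.3, -0.1]
finger_gap: 93.9
t 38.87 p [483.0, -172.1, 188.7] rpy [-90.12, 0.05, -90.61] F [0.4, -0.3, -0.1] gap 93.9 q [-0.41, 0.25, 1.67, -0.0, 1.22, -0.4]
delta [5.1, 88.6, 4.1] [0.1, -37.71, -0.09] rows>= 5.3
```

```bash
python3 -m jog '[1,0,0,0,-7,0,3,10,1,0,-14,0,5,25,2,0,-21,0,5,45,4,0,-28,0,5,60,4,0,-35,0,5,70,4,0,-37.7,0,5,70,4,0,-37.7,0,5,70,4,0,-37.7,0]'; python3 - <<'E'
from h import *
st(); P=T2(*np.load('marker.npy'),[(-143,0,0)])[0];delta([P[0],P[1],45.7],np.radians(-52.9))
c=manip.camera("wrist"); save(c,"w18")
print(proj(c,T2(*np.load('marker.npy'),[(-110,0,50),(-190,0,50),(-55,0,50),(-30,0,50),(-190,27,50),(-190,-27,50),(-30,27,50),(-30,-27,50)])).round(1).tolist())
print(manip.tip_of("badge",c)[:1])
E
```

```text
clock: 39.53
eef_pos: [486.9, -177.1, 119.1]
eef_rot: [-1.572, 0.002, -0.932]
wrist_force: [0.5, 0.2, 0.7]
finger_gap: 94.0
t 39.53 p [486.9, -177.1, 119.1] rpy [-90.06, 0.11, -53.37] F [0.5, 0.2, 0.7] gap 94.0 q [-0.42, 0.35, 1.73, -0.0, 1.07, -1.06]
delta [-2.9, 73.4, -0.0] [0.06, -0.47, -0.11] rows>= 1.8
[[274.9, 271.9], [273.6, 151.1], [275.6, 343.5], [276.0, 373.4], [318.0, 150.7], [229.2, 151.5], [313.3, 373.2], [238.6, 373.7]]
[{'xy': [274.2, 339.5], 'score': 0.98}]
```

View pics/w18.png

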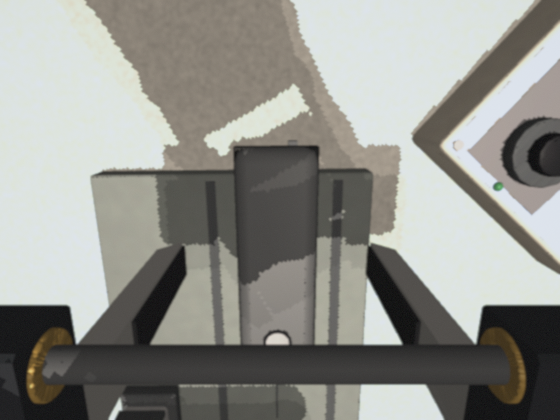

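```bash
python3 -m jog '[-2.9,15,0,0,-0.5,0,-2.9,35,0,0,-0.5,0,-2.9,55,0,0,-0.5,0,-2.9,68,0,0,-0.5,0,-2.9,73,0,0,-0.5,0,-2.9,73,0,0,-0.5,0]' 94;python3 -m jog '[0,0,0,0,0,0,0,0,0,0,0,0,0,0,0,0,0,0,0,0,0,0,0,0,0,0,0,0,0,0,0,0,0,0,0,0,0,0,0,0,0,0,0,0,0,0,0,0,0,0,0,0,0,0]' 44 25; python3 - <<'E'
from h import *
st(); P=T2(*np.load('marker.npy'),[(-48,0,0)])[0];delta([P[0],P[1],45.7],np.radians(-52.9))
c=manip.camera("wrist"); save(c,"w19"); print(manip.tip_of("badge",c)[:1])
E
```

```text
clock: 40.13
eef_pos: [485.5, -175.0, 46.6]
eef_rot: [-1.571, 0.001, -0.922]
wrist_force: [-0.5, 0.1, -0.1]
finger_gap: 94.2
clock: 40.88
eef_pos: [485.8, -175.1, 47.1]
eef_rot: [-1.571, -0.0, -0.921]
wrist_force: [-1.2, 0.4, 4.2]
finger_gap: 53.9
t 40.88 p [485.8, -175.1, 47.1] rpy [-90.0, -0.01, -52.76] F [-1.2, 0.4, 4.2] gap 53.9 q [-0.42, 0.45, 1.78, -0.0, 0.91, -1.07]
delta [94.2, 1.5, -0.6] [-0.0, 0.14, 0.01] rows>= 2.3
[]
```

View pics/w19.png

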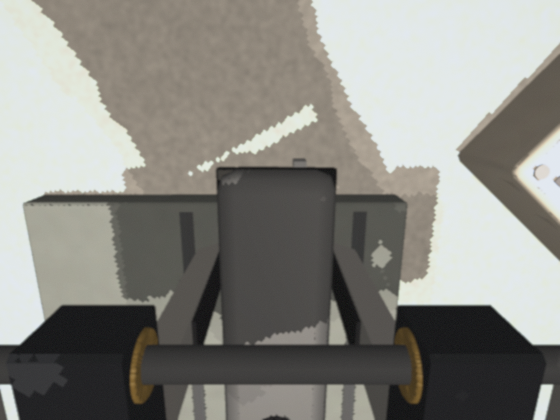

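```bash
python3 -m jog '[5,0,0,0,0,0,14,0,0,0,0,0,24,0,0,0,0,0,34,0,0,0,0,0,44,0,0,0,0,0,54,0,0,0,0,0,64,0,0,0,0,0,74,0,0,0,0,0,82,0,0,0,0,0,85,0,0,0,0,0]'; python3 -m jog '[0,0,0,0,0,0,0,0,0,0,0,0]'; python3 - <<'E'
from h import *
st(); m=np.load('marker.npy'); P=T2(*m,[(-48,0,0)])[0];delta([P[0],P[1],45.7],np.radians(-52.9))
import pickle
for n in ["side","scene","wrist"]:
    c=manip.camera(n); save(c,n+"20"); pickle.dump(c,open(n+"20.pkl","wb"))
    print(n,[(d["score"],d["xy"]) for d in manip.tip_of("badge",c)[:2]],[(d["score"],d["xy"]) for d in manip.tip_of("marker_tip",c)[:2]],proj(c,T2(*m,[(40,0,58),(40,0,50),(30,0,50)])).round(1).tolist())
    if n=="side": v=c["img"][90:210,350:470]; cv2.imwrite("pics/side20z.png",cv2.resize(v,None,fx=5,fy=5,interpolation=cv2.INTER_CUBIC)[:,:,::-1])
    if n=="scene": v=c["img"][110:230,110:250]; cv2.imwrite("pics/scene20z.png",cv2.resize(v,None,fx=5,fy=5,interpolation=cv2.INTER_CUBIC)[:,:,::-1])
E
```

```text
clock: 41.82
eef_pos: [537.8, -243.7, 47.1]
eef_rot: [-1.571, -0.0, -0.921]
wrist_force: [-3.5, 3.6, 9.5]
finger_gap: 53.8
clock: 41.98
eef_pos: [537.7, -243.5, 47.2]
eef_rot: [-1.57, -0.002, -0.921]
wrist_force: [1.4, -1.5, 4.3]
finger_gap: 53.8
t 41.98 p [537.7, -243.5, 47.2] rpy [-89.98, -0.09, -52.77] F [1.4, -1.5, 4.3] gap 53.8 q [-0.49, 0.59, 1.56, -0.0, 0.99, -1.14]
delta [8.3, 1.5, -0.5] [-0.02, 0.13, 0.09] rows>= 0.2
side [(0.88, [391.2, 157.6])] [(0.92, [394.2, 153.7])] [[393.5, 153.8], [392.9, 156.3], [393.1, 158.3]]
scene [(0.76, [157.4, 189.3])] [(0.67, [307.3, 162.8]), (0.56, [152.4, 184.8])] [[151.8, 187.5], [152.5, 189.2], [155.8, 188.1]]
wrist [] [] [[272.6, 461.8], [272.8, 447.7], [272.8, 432.5]]
```

View pics/side20z.png

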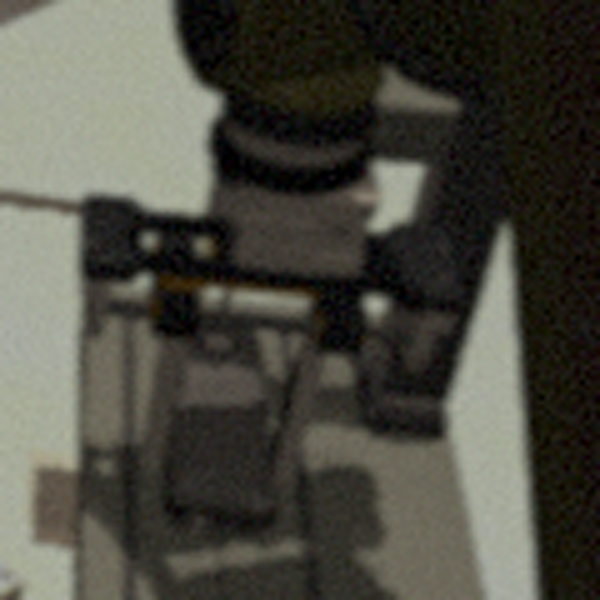

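View pics/scene20z.png

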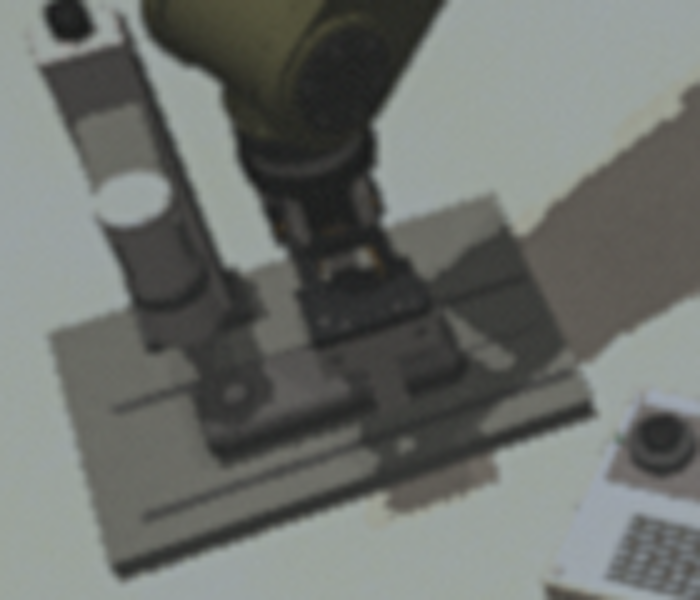

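```bash
python3 -m jog '[3,0,0,0,0,0,6,0,0,0,0,0,9.3,0,0,0,0,0,9.6,0,0,0,0,0,9.6,0,0,0,0,0]'; python3 - <<'E'
from h import *
st(); m=np.load('marker.npy'); 
import pickle
for n in ["side","scene"]:
  for k in range(2):
    c=manip.camera(n); pickle.dump(c,open(n+"21.pkl","wb"))
    print(n,[(d["score"],d["xy"]) for d in manip.tip_of("badge",c)[:2]],[(d["score"],d["xy"]) for d in manip.tip_of("marker_tip",c)[:2]],proj(c,T2(*m,[(40,0,58),(40,0,50),(30,0,50)])).round(1).tolist())
  if n=="scene": v=c["img"][150:220,120:200]; cv2.imwrite("pics/scene21z.png",cv2.resize(v,None,fx=8,fy=8,interpolation=cv2.INTER_CUBIC)[:,:,::-1])
  else: v=c["img"][110:190,360:430]; cv2.imwrite("pics/side21z.png",cv2.resize(v,None,fx=7,fy=7,interpolation=cv2.INTER_CUBIC)[:,:,::-1])
E
```

```text
clock: 42.85
eef_pos: [542.8, -249.9, 47.1]
eef_rot: [-1.571, 0.001, -0.921]
wrist_force: [-1.4, 1.3, 9.0]
finger_gap: 54.3
t 42.85 p [542.8, -249.9, 47.1] rpy [-89.99, 0.06, -52.75] F [-1.4, 1.3, 9.0] gap 54.3 q [-0.49, 0.6, 1.53, 0.0, 1.01, -1.14]
side [(0.62, [394.4, 155.4])] [(0.95, [393.4, 151.2])] [[393.5, 153.8], [392.9, 156.3], [393.1, 158.3]]
side [(0.65, [392.8, 157.5]), (0.27, [358.7, 297.4])] [(0.77, [396.0, 153.5])] [[393.5, 153.8], [392.9, 156.3], [393.1, 158.3]]
scene [(0.77, [154.8, 190.5])] [(0.65, [152.4, 184.7])] [[151.8, 187.5], [152.5, 189.2], [155.8, 188.1]]
scene [(0.58, [153.5, 191.9])] [(0.95, [151.6, 187.4])] [[151.8, 187.5], [152.5, 189.2], [155.8, 188.1]]
```

View pics/scene21z.png

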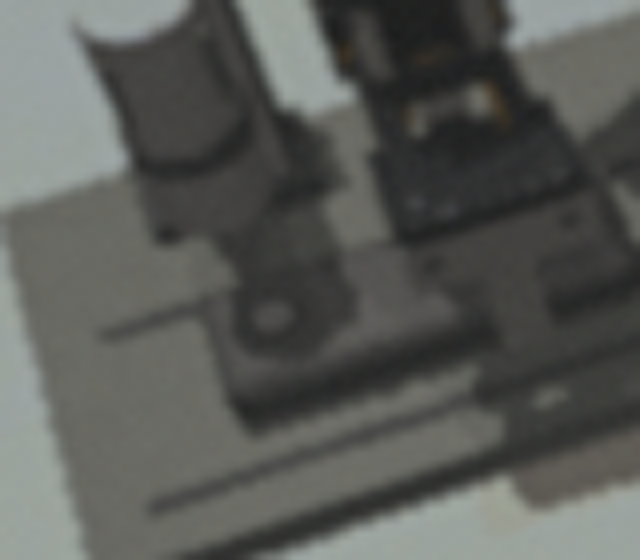

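View pics/side21z.png

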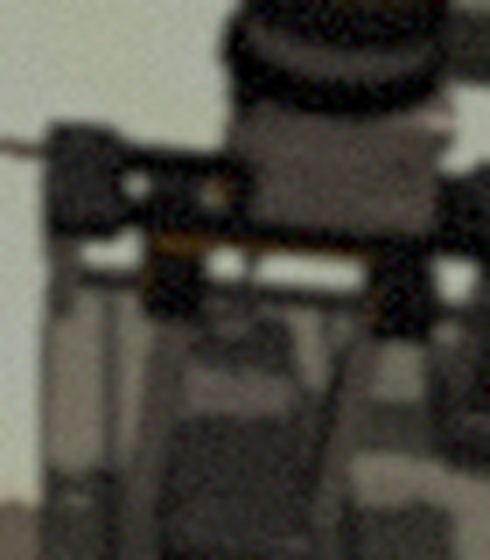

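```bash
python3 - <<'E'
from h import *
import pickle
c=pickle.load(open("scene21.pkl","rb"))
acc=c["img"].astype(float)
for i in range(4): acc+=manip.camera("scene")["img"]
v=(acc/5)[165:205,130:180]; v=np.clip((v-20)*2.2,0,255).astype(np.uint8)
v=cv2.resize(v,None,fx=14,fy=14,interpolation=cv2.INTER_CUBIC)
cv2.imwrite("pics/scene22z.png",v[:,:,::-1])
m=np.load('marker.npy'); print(((proj(c,T2(*m,[(40,0,58),(40,0,50),(30,0,50),(40,0,118),(40,12,90),(40,-12,90)]))-[130,165]+.5)*14).round())
st()
E
```

```text
[[312. 322.]
 [322. 346.]
 [368. 331.]
 [229. 135.]
 [282. 264.]
 [256. 185.]]
t 43.65 p [542.8, -249.9, 47.1] rpy [-90.0, 0.05, -52.75] F [-1.5, 1.4, 8.4] gap 53.7 q [-0.49, 0.6, 1.53, 0.0, 1.01, -1.14]
```

View pics/scene22z.png

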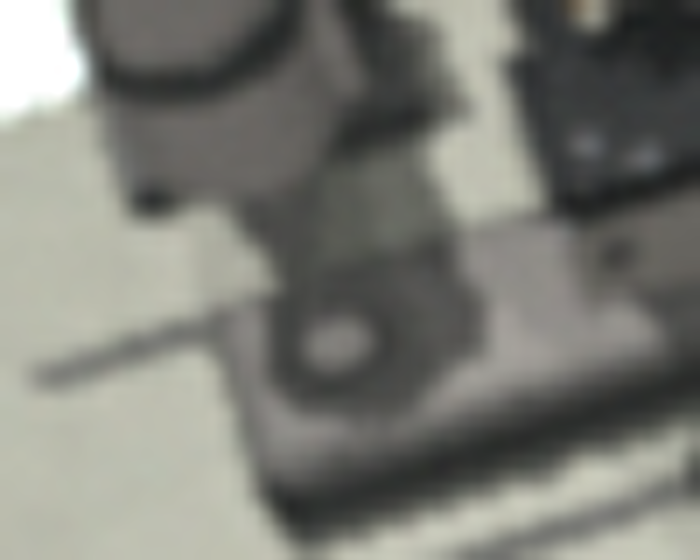

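```bash
python3 - <<'E'
from h import *
import pickle
m=np.load('marker.npy')
for n,box in [("scene",(100,240,105,235)),("side",(340,470,70,240))]:
    c=pickle.load(open(n+"21.pkl","rb")); x0,x1,y0,y1=box
    f=5 if n=="scene" else 3.5
    v=np.clip(c["img"].astype(float)*1.5,0,255).astype(np.uint8)[y0:y1,x0:x1]; v=cv2.resize(v,None,fx=f,fy=f,interpolation=cv2.INTER_CUBIC)[:,:,::-1].copy()
    q=lambda P:np.round((proj(c,T2(*m,P))-[x0,y0]+.5)*f).astype(int)
    cv2.polylines(v,[q([(-170,-130,20),(130,-130,20),(130,70,20),(-170,70,20)])],True,(0,0,255),1)
    cv2.polylines(v,[q([(-170,0,20),(130,0,20)])],False,(0,0,255),1)
    cv2.polylines(v,[q([(40,0,58),(40,0,118)])],False,(0,255,0),1)
    cv2.circle(v,tuple(q([(40,0,50)])[0]),3,(255,0,0),-1)
    a=np.linspace(0,6.3,40); cv2.polylines(v,[q(np.c_[40+21*np.cos(a),21*np.sin(a),0*a+118])],True,(0,255,0),1)
    cv2.polylines(v,[q([(16,-122,250),(64,-122,250),(64,-88,250),(16,-88,250)])],True,(0,255,0),1)
    cv2.imwrite(f"pics/ov_{n}.png",v)
E
```

```text
(no output)
```

View pics/ov_scene.png

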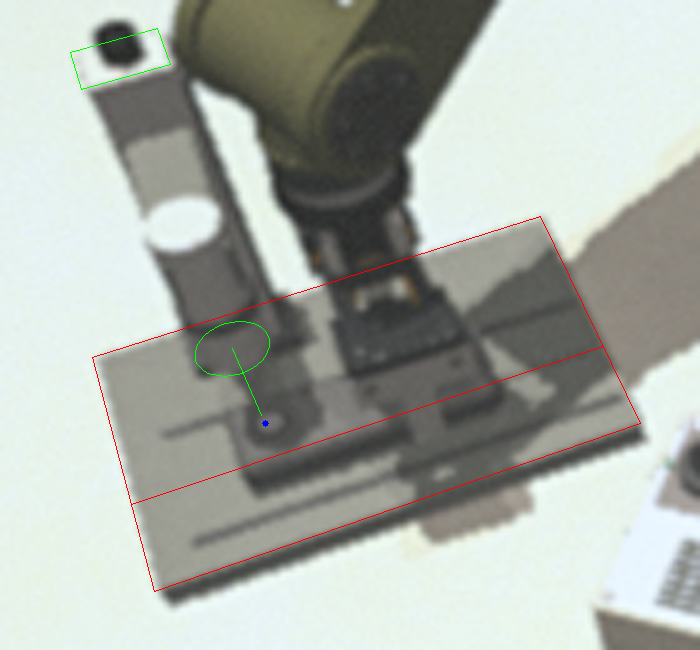

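View pics/ov_side.png

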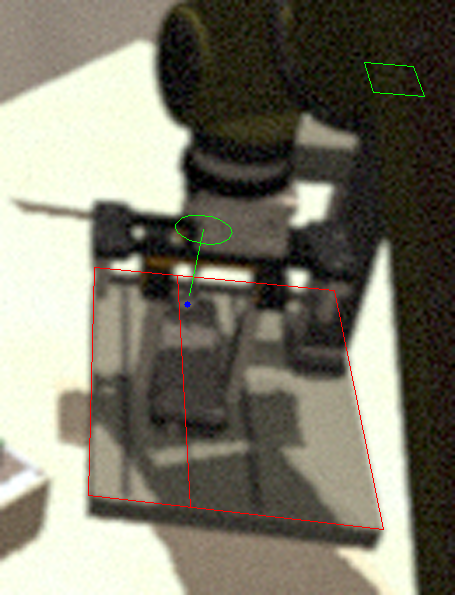

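```bash
python3 - <<'E'
from h import *
import pickle
cs,o=pickle.load(open("first.pkl","rb")); c=cs["scene"]
x0,x1,y0,y1=110,235,100,230
v=np.clip(c["img"].astype(float)*1.6,0,255).astype(np.uint8)[y0:y1,x0:x1]; v=cv2.resize(v,None,fx=5,fy=5,interpolation=cv2.INTER_CUBIC)[:,:,::-1].copy()
cv2.imwrite("pics/f_scene.png",v)
E
```

```text
(no output)
```

View pics/f_scene.png

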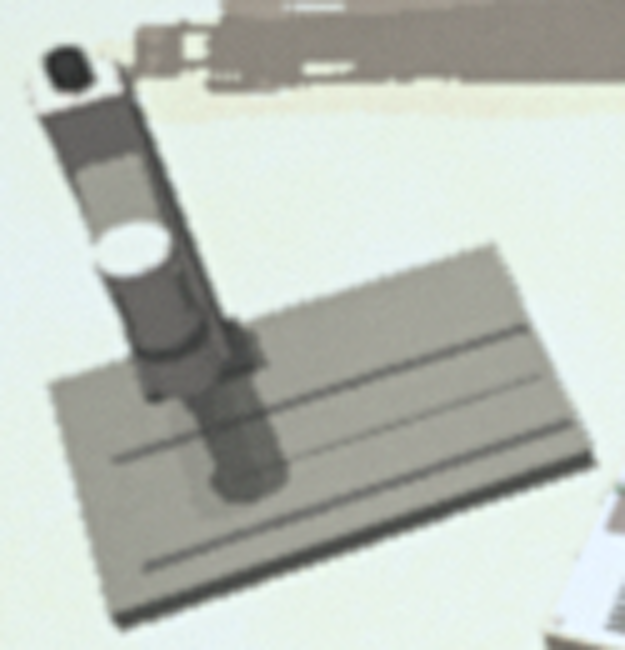

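```bash
python3 - <<'E'
from h import *
import pickle
cs,o=pickle.load(open("first.pkl","rb")); c=cs["scene"]
z=lambda l:[(110+(u+.5)/5-.5,100+(v+.5)/5-.5) for u,v in l]
P=[(-170,-130,20),(130,-130,20),(130,70,20),(-170,70,20),(64,-88,250),(16,-88,250)]
U=z([(492,245),(52,382),(112,612),(592,455),(43,115),(123,93)])
for k in (4,6):
    x,e=fitpts(c,P[:k],U[:k],[571,-288,-0.92]); print(x[:2].round(1),np.degrees(x[2]),e)
    t=T2(*x,[(40,0,58),(40,0,50)]);print(t.round(1).tolist(),proj(c,t).round(1).tolist())
# free homography-like: add full 6dof camera offset
print("badge scene world",at_z(c,(154.0,189.5),50))
E
```

```text
[ 571.9 -284.8] -53.36020954557626 [[1.1, -0.3], [-0.7, -0.1], [-0.9, 0.8], [0.6, -0.8]]
[[595.8, -316.9, 58.0], [595.8, -316.9, 50.0]] [[152.9, 187.8], [153.6, 189.5]]
[ 572.3 -284.3] -53.329530750382894 [[1.2, -0.3], [-0.6, 0.0], [-0.8, 1.0], [0.7, -0.7], [-1.0, -0.0], [0.8, -0.5]]
[[596.2, -316.4, 58.0], [596.2, -316.4, 50.0]] [[153.0, 187.9], [153.7, 189.6]]
badge scene world [ 595.64270439 -315.71770034   50.        ]
```

```bash
python3 -m jog '[0,0,0,0,0,0,0,0,0,0,0,0,0,0,0,0,0,0,0,0,0,0,0,0,0,0,0,0,0,0,0,0,0,0,0,0]' 94; python3 -m jog '[-10,-2,0,0,0,0,-30,-4,0,0,0,0,-50,-15,0,0,0,0,-60,-40,0,0,0,0,-60,-75,0,0,0,0,-60,-110,0,0,0,0,-60,-120,0,0,0,0]'; python3 - <<'E'
from h import *
st(); 
P=T2(614.1,13.5,np.radians(-4.3),[(-30,-60,73)])[0]; print(P)
delta([P[0],P[1],165],np.radians(-52.9))
import pickle
for n in ["scene","side"]:
    c=manip.camera(n); save(c,n+"23"); pickle.dump(c,open(n+"23.pkl","wb"))
    print([(d["score"],d["xy"]) for d in manip.tip_of("badge",c)[:2]])
    if n=="scene": v=np.clip(c["img"].astype(float)*1.7,0,255).astype(np.uint8)[165:205,130:180]; cv2.imwrite("pics/scene23z.png",cv2.resize(v,None,fx=14,fy=14,interpolation=cv2.INTER_CUBIC)[:,:,::-1])
    else: v=np.clip(c["img"].astype(float)*1.7,0,255).astype(np.uint8)[80:230,355:465]; cv2.imwrite("pics/side23z.png",cv2.resize(v,None,fx=4,fy=4,interpolation=cv2.INTER_CUBIC)[:,:,::-1])
E
```

```text
clock: 44.15
eef_pos: [542.8, -250.3, 46.8]
eef_rot: [-1.571, 0.0, -0.921]
wrist_force: [-0.7, -0.3, 0.5]
finger_gap: 90.4
clock: 44.73
eef_pos: [508.0, -203.1, 172.2]
eef_rot: [-1.568, -0.006, -0.92]
wrist_force: [0.2, 0.1, 0.6]
finger_gap: 93.8
t 44.73 p [508.0, -203.1, 172.2] rpy [-89.82, -0.34, -52.74] F [0.2, 0.1, 0.6] gap 93.8 q [-0.45, 0.34, 1.6, 0.0, 1.19, -1.1]
[579.68572238 -44.08174621  73.        ]
delta [-83.2, 7.2, 153.3] [-0.18, 0.16, 0.34] rows>= 4.2
[(0.57, [156.1, 187.8])]
[(0.61, [390.1, 156.5])]
```

View pics/scene23z.png

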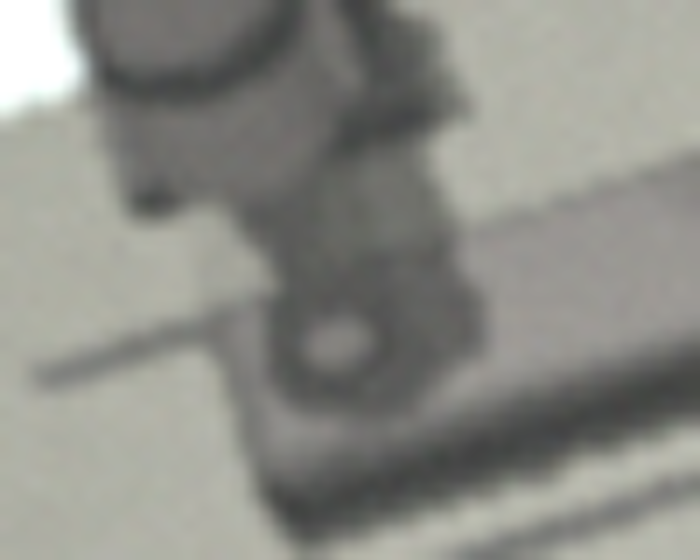

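View pics/side23z.png

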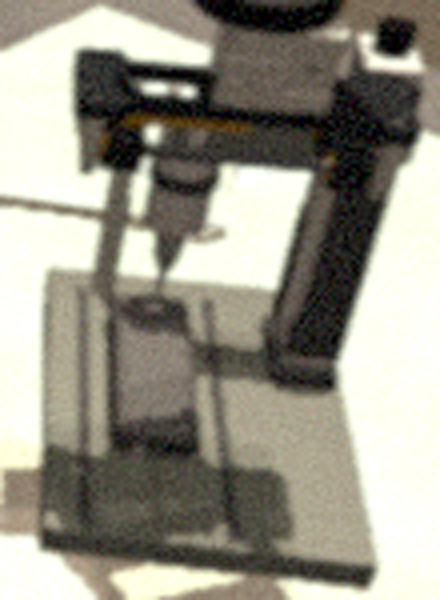

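```bash
python3 - <<'E'
from h import *
c=manip.camera("side"); acc=c["img"].astype(float)
for i in range(7): acc+=manip.camera("side")["img"]
a=acc/8
v=np.clip((a-15)*2.4,0,255).astype(np.uint8)[135:175,375:420]; cv2.imwrite("pics/side24z.png",cv2.resize(v,None,fx=15,fy=15,interpolation=cv2.INTER_CUBIC)[:,:,::-1])
st()
E
```

```text
t 45.33 p [506.5, -202.6, 166.4] rpy [-90.02, 0.04, -52.76] F [-0.2, 1.1, 0.1] gap 93.9 q [-0.45, 0.35, 1.61, 0.0, 1.19, -1.1]
```

View pics/side24z.png

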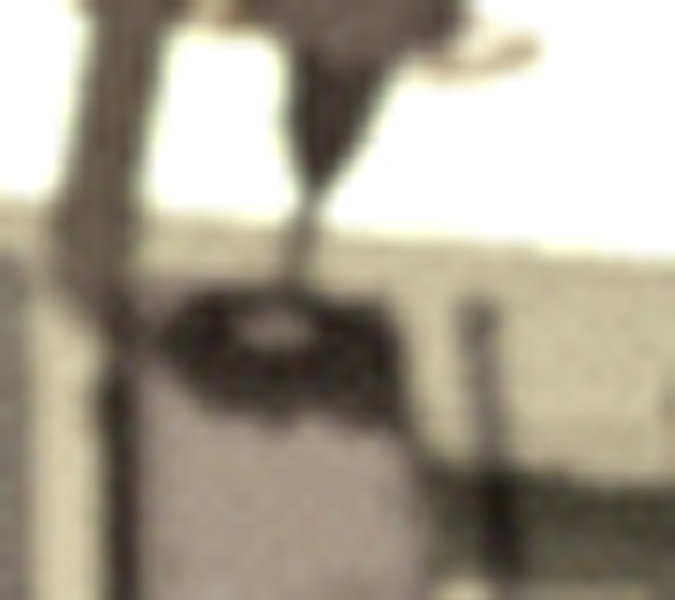

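```bash
python3 -m jog '[-15,0,25,0,0,0,-32,0,55,0,0,0,-50,0,90,0,0,0,-68,0,122,0,0,0,-80,0,145,0,0,0,-83,0,153,0,0,0,-83,0,153,0,0,0,-83,0,153,0,0,0,-83,0,153,0,0,0]' 0; python3 - <<'E'
from h import *
st(); delta([579.7,-44.1,98],np.radians(-52.9))
c=manip.camera("wrist"); save(c,"w25")
s=manip.read_state(); r=R(s["eef_rot"]); print(proj(c,[s["eef_pos"]+r@[0,a,0] for a in (22,93)]).round(1), proj(c,[[579.7,-44.1,73]]).round(1))
E
```

```text
clock: 46.08
eef_pos: [577.8, -45.2, 166.8]
eef_rot: [-1.571, 0.0, -0.922]
wrist_force: [-0.8, -0.4, 0.0]
finger_gap: 37.7
t 46.08 p [577.8, -45.2, 166.8] rpy [-90.02, 0.01, -52.82] F [-0.8, -0.4, 0.0] gap 37.7 q [-0.14, 0.42, 1.5, -0.0, 1.22, -0.79]
delta [0.3, 68.8, 2.2] [0.02, 0.08, -0.01] rows>= 1.7
[[274.  258.6]
 [274.4 218.2]] [[277.7 218.1]]
```

View pics/w25.png

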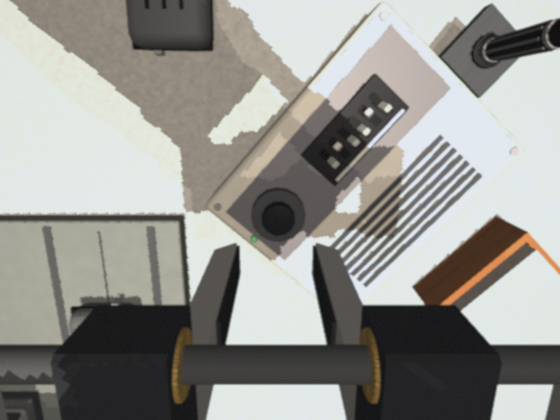

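```bash
python3 -m jog '[0,0,2.2,0,0,0,0,0,2.2,0,0,0,0,0,2.2,0,0,0,0,10,2.2,0,0,0,0,25,2.2,0,0,0,0,45,2.2,0,0,0,0,60,2.2,0,0,0,0,67,2.2,0,0,0,0,68.8,2.2,0,0,0,0,68.8,2.2,0,0,0]' 0; python3 - <<'E'
from h import *
st(); m=manip.camera("scene"); save(m,"sc26"); v=np.clip(m["img"].astype(float)*1.7,0,255).astype(np.uint8)[165:205,130:180]; cv2.imwrite("pics/scene26z.png",cv2.resize(v,None,fx=14,fy=14,interpolation=cv2.INTER_CUBIC)[:,:,::-1])
E
```

```text
clock: 46.97
eef_pos: [579.8, -42.7, 98.1]
eef_rot: [-1.571, 0.0, -0.921]
wrist_force: [-1.5, 0.2, 2.4]
finger_gap: 0.7
t 46.97 p [579.8, -42.7, 98.1] rpy [-90.03, 0.02, -52.76] F [-1.5, 0.2, 2.4] gap 0.7 q [-0.14, 0.5, 1.56, -0.0, 1.08, -0.79]
```

View pics/scene26z.png

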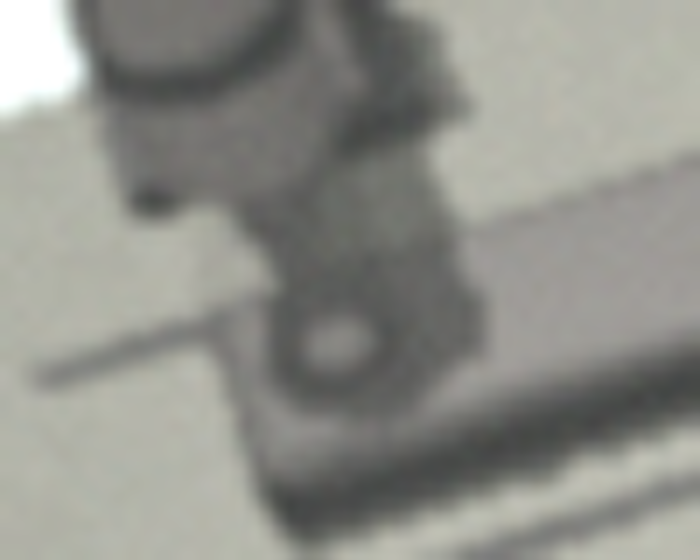

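Badge still in place under the tip (337,343). Press now.

```bash
python3 -m jog '[0,2,0,0,0,0,0,4,0,0,0,0,0,6,0,0,0,0,0,8,0,0,0,0,0,9,0,0,0,0,0,9,0,0,0,0]'; python3 -m jog '[0,1.5,0,0,0,0,0,1.5,0,0,0,0]'
```

```text
clock: 47.52
eef_pos: [580.8, -42.7, 92.6]
eef_rot: [-1.569, -0.002, -0.921]
wrist_force: [-12.8, 1.0, 33.1]
finger_gap: 0.2
clock: 47.68
eef_pos: [580.9, -42.7, 92.4]
eef_rot: [-1.568, -0.003, -0.921]
wrist_force: [-19.5, 0.8, 47.7]
finger_gap: 0.4
```

```bash
python3 -m jog '[0,-4,0,0,0,0,0,-12,0,0,0,0,0,-30,0,0,0,0,0,-55,0,0,0,0,0,-75,0,0,0,0,0,-80,0,0,0,0,0,-80,0,0,0,0]'; python3 - <<'E'
from h import *
st(); 
c=manip.camera("wrist"); save(c,"w27")
m=np.load('marker.npy'); P=T2(*m,[(-110,0,0)])[0]; delta([P[0],P[1],170],np.radians(-52.9))
v=c["img"][50:280,180:430]; cv2.imwrite("pics/w27z.png",cv2.resize(v,None,fx=2.5,fy=2.5,interpolation=cv2.INTER_CUBIC)[:,:,::-1])
E
```

```text
clock: 48.27
eef_pos: [580.4, -42.7, 168.8]
eef_rot: [-1.569, -0.002, -0.921]
wrist_force: [0.2, -0.5, -0.7]
finger_gap: 0.2
t 48.27 p [580.4, -42.7, 168.8] rpy [-89.9, -0.1, -52.76] F [0.2, -0.5, -0.7] gap 0.2 q [-0.14, 0.42, 1.5, 0.0, 1.22, -0.79]
delta [80.7, -2.7, -155.6] [-0.01, 0.14, 0.01] rows>= 4.2
```

View pics/w27z.png

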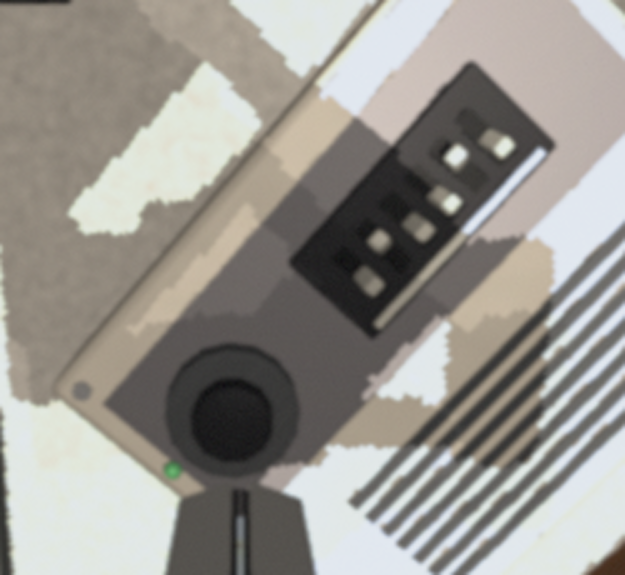

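```bash
python3 -c "
from h import *
delta([579.7,-44.1,101],np.radians(-52.76))"
python3 -m jog '[0,15,-1,0,0,0,0.7,35,-1.3,0,0,0,0.7,55,-1.3,0,0,0,0.7,66,-1.3,0,0,0,0.7,66,-1.3,0,0,0,0.7,66,-1.3,0,0,0]' 0
for i in 1 2 3 4 5 6; do echo; done; python3 -m jog '[0,1,0,0,0,0,0,1,0,0,0,0]'; python3 -m jog '[0,1,0,0,0,0,0,1,0,0,0,0]';python3 -m jog '[0,1,0,0,0,0,0,1,0,0,0,0]';python3 -m jog '[0,1,0,0,0,0,0,1,0,0,0,0]';python3 -m jog '[0,1,0,0,0,0,0,1,0,0,0,0]';python3 -m jog '[0,1,0,0,0,0,0,1,0,0,0,0]'
```

```text
delta [1.1, 66.3, -1.1] [-0.01, 0.0, 0.01] rows>= 1.6
clock: 48.82
eef_pos: [579.1, -43.9, 101.1]
eef_rot: [-1.572, 0.001, -0.921]
wrist_force: [-0.2, 0.1, 0.5]
finger_gap: 0.1






clock: 48.98
eef_pos: [579.7, -44.0, 101.3]
eef_rot: [-1.57, -0.001, -0.921]
wrist_force: [0.7, 0.3, 0.2]
finger_gap: 0.5
clock: 49.15
eef_pos: [579.5, -44.0, 100.0]
eef_rot: [-1.57, -0.0, -0.921]
wrist_force: [0.3, -0.4, 0.4]
finger_gap: 0.3
clock: 49.32
eef_pos: [579.5, -44.0, 98.9]
eef_rot: [-1.57, -0.0, -0.921]
wrist_force: [0.2, -0.8, 1.0]
finger_gap: 0.6
clock: 49.48
eef_pos: [579.5, -44.0, 97.8]
eef_rot: [-1.57, -0.0, -0.921]
wrist_force: [0.5, -0.5, 2.4]
finger_gap: 0.3
clock: 49.65
eef_pos: [579.5, -44.0, 96.7]
eef_rot: [-1.57, -0.0, -0.921]
wrist_force: [2.0, -0.1, 2.5]
finger_gap: 0.5
clock: 49.82
eef_pos: [579.5, -44.0, 95.7]
eef_rot: [-1.57, -0.0, -0.921]
wrist_force: [0.3, -0.4, 3.3]
finger_gap: 0.0
```

```bash
python3 -m jog '[0,1,0,0,0,0,0,1,0,0,0,0]'; python3 -m jog '[0,1,0,0,0,0,0,1,0,0,0,0]';python3 -m jog '[0,1,0,0,0,0,0,1,0,0,0,0]';python3 -m jog '[0,1,0,0,0,0,0,1,0,0,0,0]'
```

```text
clock: 49.98
eef_pos: [579.5, -44.0, 94.7]
eef_rot: [-1.57, -0.0, -0.921]
wrist_force: [1.5, 0.0, 4.3]
finger_gap: 0.3
clock: 50.15
eef_pos: [579.5, -44.0, 93.6]
eef_rot: [-1.57, -0.0, -0.921]
wrist_force: [1.7, -1.0, 4.0]
finger_gap: 0.5
clock: 50.32
eef_pos: [579.5, -44.0, 93.2]
eef_rot: [-1.57, -0.0, -0.921]
wrist_force: [-0.9, 0.5, 9.0]
finger_gap: 0.3
clock: 50.48
eef_pos: [579.6, -44.0, 93.0]
eef_rot: [-1.57, -0.001, -0.921]
wrist_force: [-4.2, 0.6, 16.8]
finger_gap: 0.5
```

```bash
python3 -m jog '[0,-5,0,0,0,0,0,-15,0,0,0,0,0,-40,0,0,0,0,0,-70,0,0,0,0,0,-80,0,0,0,0,0,-80,0,0,0,0]' 0; python3 - <<'E'
from h import *
st(); m=np.load('marker.npy'); P=T2(*m,[(-112,0,0)])[0]; delta([P[0],P[1],165],np.radians(-52.9))
E
```

```text
clock: 50.98
eef_pos: [580.0, -44.1, 174.2]
eef_rot: [-1.568, -0.003, -0.921]
wrist_force: [0.5, -0.5, -0.7]
finger_gap: 0.3
t 50.98 p [580.0, -44.1, 174.2] rpy [-89.85, -0.15, -52.76] F [0.5, -0.5, -0.7] gap 0.3 q [-0.14, 0.41, 1.49, -0.0, 1.23, -0.79]
delta [77.4, 9.0, -154.8] [-0.15, 0.14, 0.15] rows>= 4.2
```

```bash
python3 -m jog '[12,0,-25,0,0,0,28,0,-55,0,0,0,45,0,-90,0,0,0,62,3,-122,0,0,0,73,6,-145,0,0,0,77.4,9,-154.8,0,0,0,77.4,9,-154.8,0,0,0,77.4,9,-154.8,0,0,0]' 94; python3 - <<'E'
from h import *
st(); m=np.load('marker.npy'); P=T2(*m,[(-112,0,0)])[0]; delta([P[0],P[1],47],np.radians(-52.9))
c=manip.camera("wrist"); save(c,"w28")
E
```

```text
clock: 51.65
eef_pos: [502.8, -198.7, 161.7]
eef_rot: [-1.571, 0.002, -0.921]
wrist_force: [-0.0, 0.1, -0.3]
finger_gap: 50.5
t 51.65 p [502.8, -198.7, 161.7] rpy [-90.03, 0.09, -52.8] F [-0.0, 0.1, -0.3] gap 50.5 q [-0.44, 0.34, 1.62, 0.0, 1.18, -1.09]
delta [1.3, 114.7, 0.4] [0.03, 0.1, -0.09] rows>= 2.8
```

View pics/w28.png

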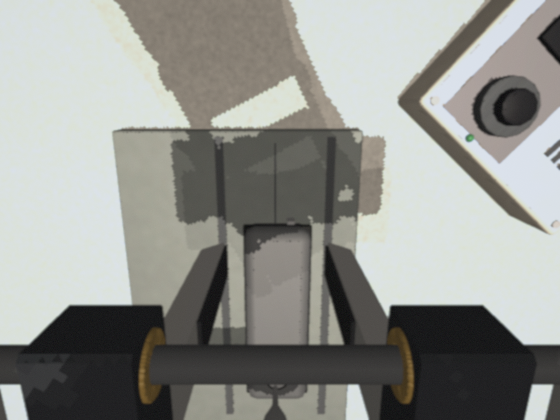

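```bash
python3 -m jog '[0,5,0.5,0,0,0,0,20,0.5,0,0,0,0,45,0.5,0,0,0,0,75,0.5,0,0,0,0,100,0.5,0,0,0,0,112,0.5,0,0,0,0,114,0.5,0,0,0,0,114,0.5,0,0,0]' 94; python3 -c "
from h import *
st(); m=np.load('marker.npy'); P=T2(*m,[(-50,0,0)])[0]; delta([P[0],P[1],46],np.radians(-52.9))"
```

```text
clock: 52.37
eef_pos: [503.7, -198.4, 48.6]
eef_rot: [-1.571, 0.001, -0.92]
wrist_force: [0.9, -0.6, 0.1]
finger_gap: 93.8
t 52.37 p [503.7, -198.4, 48.6] rpy [-90.01, 0.03, -52.71] F [0.9, -0.6, 0.1] gap 93.8 q [-0.44, 0.5, 1.7, 0.0, 0.94, -1.09]
delta [62.8, 2.6, -0.8] [0.01, 0.19, -0.03] rows>= 1.5
```

```bash
python3 -m jog '[10,1,0,0,0,0,25,2,-0.5,0,0,0,40,2,-0.5,0,0,0,55,2,-0.5,0,0,0,62,2,-0.5,0,0,0,62.8,2,-0.5,0,0,0,62.8,2,-0.5,0,0,0]' 94; python3 -m jog '[0,0,0,0,0,0,0,0,0,0,0,0,0,0,0,0,0,0,0,0,0,0,0,0,0,0,0,0,0,0,0,0,0,0,0,0,0,0,0,0,0,0,0,0,0,0,0,0,0,0,0,0,0,0]' 44 30
```

```text
clock: 52.95
eef_pos: [541.2, -249.5, 47.2]
eef_rot: [-1.57, -0.001, -0.921]
wrist_force: [0.2, -0.4, -0.3]
finger_gap: 94.1
clock: 53.7
eef_pos: [541.0, -249.1, 46.7]
eef_rot: [-1.571, 0.0, -0.921]
wrist_force: [-0.8, 1.1, 1.8]
finger_gap: 53.9
```

```bash
python3 -m jog '[-4,0,0,0,0,0,-12,0,0,0,0,0,-24,0,0,0,0,0,-36,0,0,0,0,0,-48,0,0,0,0,0,-60,0,0,0,0,0,-72,0,0,0,0,0,-84,0,0,0,0,0,-94,0,0,0,0,0,-98,0,0,0,0,0]'; python3 -m jog '[0,-2,0,0,0,0,0,-8,0,0,0,0,0,-20,0,0,0,0,0,-40,0,0,0,0,0,-65,0,0,0,0,0,-95,0,0,0,0,0,-125,0,0,0,0,0,-150,0,0,0,0,0,-163,0,0,0,0,0,-165,0,0,0,0]'; python3 - <<'E'
from h import *
st(); 
c=manip.camera("wrist"); save(c,"w29"); save(manip.camera("side"),"s29")
delta([470,60,235],np.radians(4)); delta([475,300,235],np.radians(61.5))
E
```

```text
clock: 54.53
eef_pos: [480.8, -170.1, 46.7]
eef_rot: [-1.571, 0.0, -0.92]
wrist_force: [0.3, 0.3, -1.4]
finger_gap: 53.9
clock: 55.37
eef_pos: [482.6, -171.9, 214.8]
eef_rot: [-1.569, -0.004, -0.921]
wrist_force: [0.7, 0.6, -1.8]
finger_gap: 54.0
t 55.37 p [482.6, -171.9, 214.8] rpy [-89.87, -0.23, -52.78] F [0.7, 0.6, -1.8] gap 54.0 q [-0.41, 0.22, 1.65, -0.0, 1.27, -1.06]
delta [-191.4, -23.4, 130.7] [-0.0, -56.78, 0.02] rows>= 7.9
delta [-379.4, -23.4, 279.9] [0.01, -114.28, 0.02] rows>= 16.0
```

View pics/w29.png

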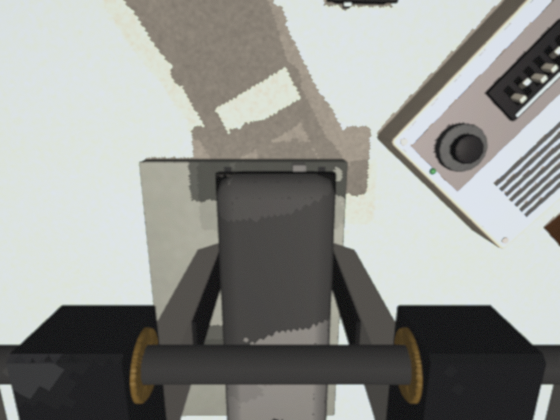

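View pics/s29.png

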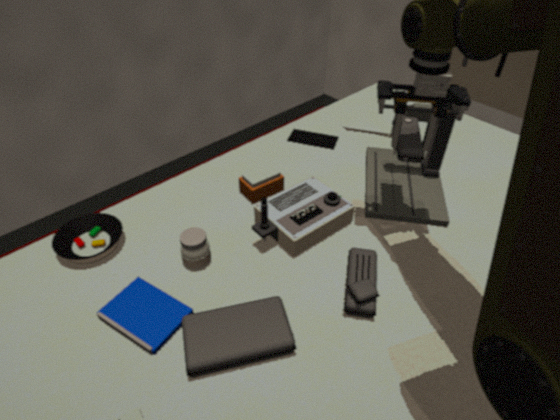

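```bash
python3 -c "
from h import *
delta([594,323,285],np.radians(61.5)); st()"
```

```text
delta [-325.7, -73.4, 388.6] [0.01, -114.28, 0.02] rows>= 16.0
t 55.47 p [481.7, -171.5, 211.7] rpy [-89.99, -0.02, -52.78] F [0.5, -0.2, -2.1] gap 53.8 q [-0.41, 0.23, 1.65, -0.0, 1.26, -1.06]
```

```bash
python3 -m jog '[-5,-10,6,0,-2,0,-18,-25,22,0,-8,0,-36,-40,44,0,-15,0,-55,-55,66,0,-22,0,-74,-68,88,0,-29,0,-93,-73,110,0,-36,0,-112,-73,133,0,-43,0,-131,-73,156,0,-50,0,-150,-73,179,0,-57,0,-169,-73,202,0,-63,0]';  python3 -c "
from h import *
delta([594,323,285],np.radians(61.5)); st()"
```

```text
clock: 56.3
eef_pos: [540.0, 87.5, 284.0]
eef_rot: [-1.571, 0.002, 0.187]
wrist_force: [0.1, -1.0, -1.9]
finger_gap: 54.0
delta [96.9, -1.1, 221.3] [-0.05, -50.78, -0.09] rows>= 7.1
t 56.3 p [540.0, 87.5, 284.0] rpy [-89.99, 0.1, 10.72] F [0.1, -1.0, -1.9] gap 54.0 q [0.09, 0.26, 1.44, -0.0, 1.44, -1.66]
```

```bash
python3 -m jog '[12,0,27,0,-6,0,24,0,54,0,-12,0,36,0,81,0,-18,0,48,0,108,0,-24,0,60,0,135,0,-30,0,72,0,162,0,-36,0,82,0,187,0,-42,0,90,0,206,0,-48,0,95,0,218,0,-50.8,0,95,0,218,0,-50.8,0]'; python3 - <<'E'
from h import *
import pickle
st(); manip.camera("scene")
c=manip.camera("wrist"); save(c,"w30"); pickle.dump(c,open("w30.pkl","wb")); st()
E
```

```text
clock: 57.13
eef_pos: [594.3, 319.7, 282.8]
eef_rot: [-1.569, 0.002, 1.072]
wrist_force: [0.3, -0.5, -2.0]
finger_gap: 53.7
t 57.13 p [594.3, 319.7, 282.8] rpy [-89.89, 0.12, 61.42] F [0.3, -0.5, -2.0] gap 53.7 q [0.44, 0.57, 1.02, 0.0, 1.56, -2.2]
t 57.23 p [594.5, 317.1, 283.6] rpy [-89.94, 0.1, 61.04] F [-0.1, -0.4, -1.4] gap 53.5 q [0.44, 0.56, 1.02, -0.0, 1.56, -2.2]
```

View pics/w30.png

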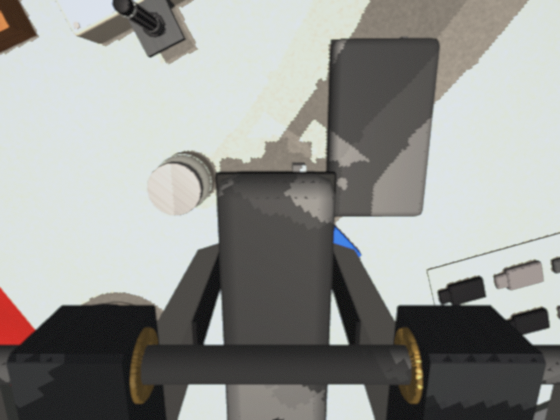

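```bash
python3 - <<'E'
import cv2
v=cv2.imread("pics/w30.png")[25:230,315:455]; cv2.imwrite("pics/w30z.png",cv2.resize(v,None,fx=2.9,fy=2.9,interpolation=cv2.INTER_CUBIC))
E
```

```text
(no output)
```

View pics/w30z.png

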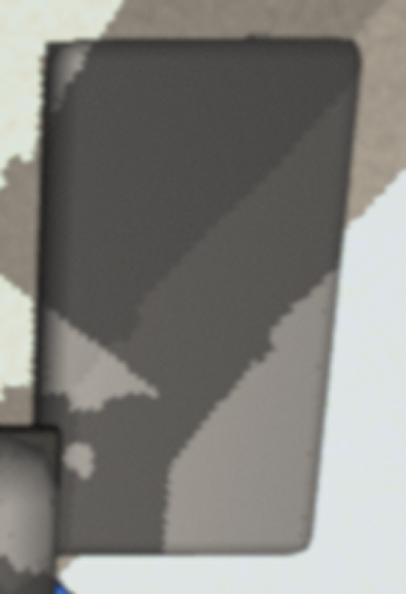

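```bash
python3 - <<'E'
from h import *
import pickle
c=pickle.load(open("w30.pkl","rb"))
z=lambda u,v:(315+(u+.5)/2.9-.5,25+(v+.5)/2.9-.5)
ends=[(z(80,40),'x',-95),(z(330,39),'x',-95),(z(80,553),'x',95),(z(280,553),'x',95)]
right=[(z(359,80),'y',55),(z(337,290),'y',55),(z(314,510),'y',55)]
left=[(z(53,80),'y',-55),(z(47,400),'y',-55)]
for zz in (34,40):
  for L in (ends+right,ends+right+left):
    x,e=fitlines(c,L,[473,331,1.07],z=zz); print(zz,x[:2].round(1),np.degrees(x[2]).round(2),e)
# corners
x,e=fitrect(c,40,95,55,[z(360,42),z(308,552),z(52,42),z(40,553)],[(-1,1),(1,1),(-1,-1),(1,-1)],[473,331,1.07],True); print(x,e)
x,e=fitrect(c,40,95,55,[z(360,42),z(308,552),z(52,42)],[(-1,1),(1,1),(-1,-1)],[473,331,1.07],True); print(x[:2],np.degrees(x[2]),x[3],e)
E
```

```text
34 [474.  328.6] 61.39 [1.7, 1.7, -1.9, -1.5, -0.0, -0.0, 0.0]
34 [472.8 329.3] 61.44 [1.7, 1.8, -1.9, -1.5, -1.3, -1.4, -1.4, 1.2, 2.9]
40 [476.  327.1] 61.42 [3.1, 3.1, -3.3, -2.9, 0.0, -0.0, -0.0]
40 [474.3 328. ] 61.38 [3.1, 3.1, -3.3, -2.9, -2.0, -2.0, -2.0, 2.0, 3.9]
[474.64144172 328.09870969   1.07547669   0.96008541] [[0.2, -0.3], [0.5, -0.4], [0.2, 0.6], [-0.9, 0.0]]
[475.07346446 327.92185127] 61.410388361266335 0.9621975510232647 [[0.2, -0.2], [-0.2, -0.0], [0.0, 0.3]]
```

```bash
python3 -c "
from h import *
st();delta([458.5,300.3,130],np.radians(61.4))"
```

```text
t 57.23 p [594.5, 317.1, 283.6] rpy [-89.94, 0.1, 61.04] F [-0.1, -0.4, -1.4] gap 53.5 q [0.44, 0.56, 1.02, -0.0, 1.56, -2.2]
delta [-80.3, 153.8, 110.7] [-0.06, -0.36, -0.1] rows>= 4.9
```

```bash
python3 -m jog '[-6,5,9,0,0,0,-20,15,28,0,0,0,-38,35,52,0,-0.3,0,-56,60,77,0,-0.3,0,-70,85,97,0,-0.3,0,-78,110,107,0,-0.3,0,-80.3,132,110.7,0,-0.3,0,-80.3,148,110.7,0,-0.3,0,-80.3,153.8,110.7,0,-0.3,0,-80.3,153.8,110.7,0,-0.3,0]'; python3 - <<'E'
from h import *
import pickle
manip.camera("scene"); manip.camera("scene")
st(); delta([458.5,300.3,70],np.radians(61.4))
c=manip.camera("wrist"); save(c,"w31"); pickle.dump(c,open("w31.pkl","wb"))
E
```

```text
clock: 58.07
eef_pos: [458.8, 299.4, 130.0]
eef_rot: [-1.57, 0.002, 1.069]
wrist_force: [-0.6, 0.4, -1.7]
finger_gap: 53.8
t 58.17 p [459.7, 300.1, 131.8] rpy [-90.04, -0.05, 61.28] F [0.8, 0.1, -1.2] gap 53.5 q [0.51, 0.39, 1.63, -0.0, 1.12, -2.13]
delta [-0.4, 61.8, 1.2] [0.04, -0.12, 0.05] rows>= 1.5
```

View pics/w31.png

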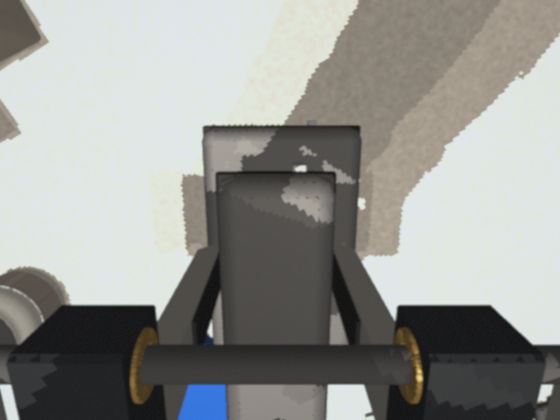

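```bash
python3 - <<'E'
from h import *
import pickle
c=pickle.load(open("w31.pkl","rb")); s=manip.read_state(); r=R(s["eef_rot"]);p=s["eef_pos"]
for z,uv in [(40,(282,128)),(36,(282,126)),(40,(204,130)),(40,(360,130)),(40,(355,235)),(135.1,(276,180)),(135.1,(276,176)),(131,(276,173)),(135.1,(218,200)),(135.1,(334,200))]:
    print(z,uv,(r.T@(at_z(c,uv,z)-p)).round(1))
st()
E
```

```text
40 (282, 128) [-62.7  92.    3.2]
36 (282, 126) [-63.8  96.    3.2]
40 (204, 130) [-61.5  92.  -48.2]
40 (360, 130) [-61.4  91.9  54.5]
40 (355, 235) [11.8 92.  55.4]
135.1 (276, 180) [-46.9  -3.1  -0.8]
135.1 (276, 176) [-48.6  -3.1  -0.8]
131 (276, 173) [-49.2   1.   -0.8]
135.1 (218, 200) [-38.2  -3.1 -25.6]
135.1 (334, 200) [-38.2  -3.1  24. ]
t 58.22 p [459.8, 300.3, 132.1] rpy [-90.05, -0.08, 61.29] F [0.1, 0.2, -1.9] gap 53.5 q [0.51, 0.39, 1.63, -0.0, 1.12, -2.13]
```

```bash
python3 -m jog '[-0.5,8,3,0,-0.1,0,-0.5,20,4,0,-0.1,0,-0.5,35,4,0,-0.1,0,-0.5,48,4,0,-0.1,0,-0.5,57,4,0,-0.1,0,-0.5,61,4,0,-0.1,0,-0.5,62,4,0,-0.1,0,-0.5,62,4,0,-0.1,0]'; python3 -m jog '[0,1,0,0,0,0,0,1,0,0,0,0]'; python3 -m jog '[0,1,0,0,0,0,0,1,0,0,0,0]'
```

```text
clock: 58.88
eef_pos: [455.6, 301.9, 69.1]
eef_rot: [-1.571, -0.0, 1.072]
wrist_force: [-1.1, -0.4, -1.5]
finger_gap: 53.3
clock: 59.05
eef_pos: [455.7, 301.9, 68.4]
eef_rot: [-1.571, -0.001, 1.072]
wrist_force: [-0.9, 0.3, -2.2]
finger_gap: 53.8
clock: 59.22
eef_pos: [455.5, 301.8, 67.0]
eef_rot: [-1.571, -0.0, 1.072]
wrist_force: [-0.5, -0.9, -1.7]
finger_gap: 53.6
```

```bash
python3 -m jog '[0,0.8,0,0,0,0,0,0.8,0,0,0,0]'; python3 -m jog '[0,0.8,0,0,0,0,0,0.8,0,0,0,0]'
```

```text
clock: 59.38
eef_pos: [455.6, 301.9, 66.6]
eef_rot: [-1.571, -0.0, 1.072]
wrist_force: [-1.7, -1.9, 4.0]
finger_gap: 53.5
clock: 59.55
eef_pos: [455.6, 301.9, 66.6]
eef_rot: [-1.571, -0.001, 1.072]
wrist_force: [-7.0, -3.9, 15.7]
finger_gap: 53.9
```

```bash
python3 -m jog '[0,-0.9,0,0,0,0,0,-0.9,0,0,0,0,0,-0.9,0,0,0,0]'; python3 -m jog '[0,0,0,0,0,0,0,0,0,0,0,0,0,0,0,0,0,0,0,0,0,0,0,0,0,0,0,0,0,0,0,0,0,0,0,0]' 94;  python3 -m jog '[0,-10,0,0,0,0,0,-35,0,0,0,0,0,-70,0,0,0,0,0,-110,0,0,0,0,0,-150,0,0,0,0,0,-185,0,0,0,0,0,-200,0,0,0,0,0,-200,0,0,0,0]'; python3 - <<'E'
from h import *
import pickle
manip.camera("side"); st()
for n in ["wrist","side","scene"]:
    c=manip.camera(n); save(c,n+"32"); pickle.dump(c,open(n+"32.pkl","wb"))
E
```

```text
clock: 59.8
eef_pos: [455.6, 301.9, 66.6]
eef_rot: [-1.571, -0.001, 1.072]
wrist_force: [-2.4, -2.5, 6.6]
finger_gap: 54.0
clock: 60.3
eef_pos: [455.4, 301.8, 66.1]
eef_rot: [-1.571, 0.0, 1.072]
wrist_force: [0.3, -0.2, 0.0]
finger_gap: 90.4
clock: 60.97
eef_pos: [456.2, 302.2, 271.1]
eef_rot: [-1.575, -0.006, 1.072]
wrist_force: [1.1, -0.6, -0.4]
finger_gap: 93.8
t 61.02 p [455.7, 302.0, 268.3] rpy [-90.11, -0.18, 61.44] F [-0.6, 0.0, -0.4] gap 93.8 q [0.52, 0.26, 1.47, 0.0, 1.4, -2.12]
```

View pics/wrist32.png

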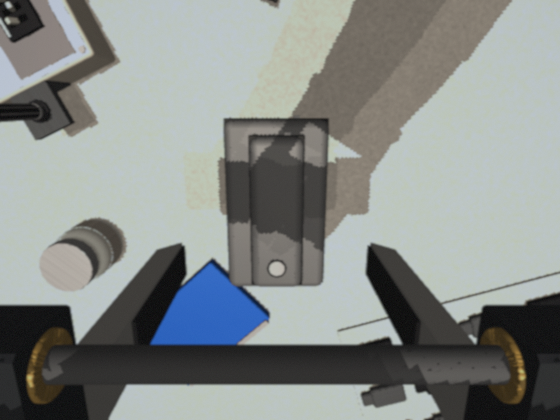

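View pics/side32.png

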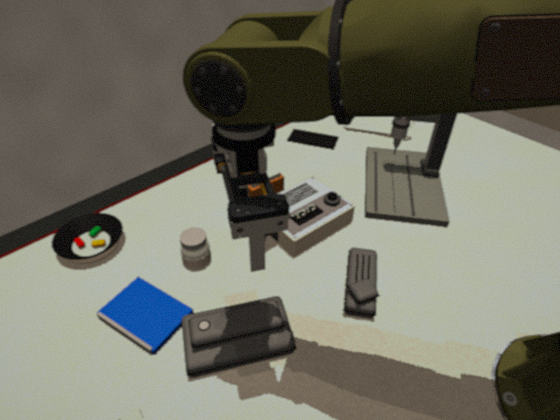

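```bash
python3 - <<'E'
from h import *
import pickle
c=pickle.load(open("wrist32.pkl","rb"))
v=c["img"][105:300,210:345]; cv2.imwrite("pics/w32z.png",cv2.resize(v,None,fx=3,fy=3,interpolation=cv2.INTER_CUBIC)[:,:,::-1])
E
```

```text
(no output)
```

View pics/w32z.png

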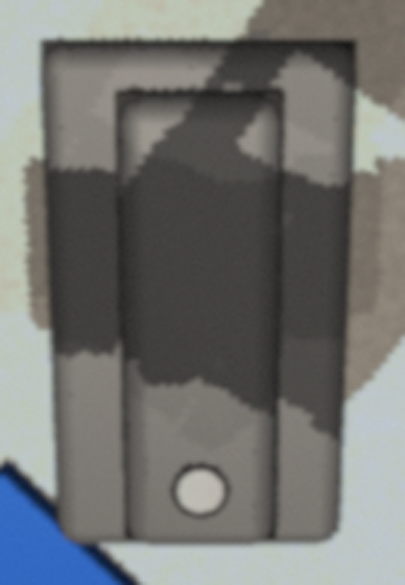

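```bash
python3 - <<'E'
from h import *
import pickle
c=pickle.load(open("wrist32.pkl","rb"))
z=lambda l:[(210+(u+.5)/3-.5,105+(v+.5)/3-.5) for u,v in l]
S=[(-1,-1),(-1,1),(1,1),(1,-1)]
b,e=fitrect(c,40,95,55,z([(43,43),(355,43),(337,540),(62,540)]),S,[473,331,1.07],True); print(b[:2].round(1),np.degrees(b[2]).round(2),b[3],e)
k,e=fitrect(c,70,80,27,z([(118,92),(283,92),(271,540),(131,540)]),S,[473,331,1.07],True); print(k[:2].round(1),np.degrees(k[2]).round(2),k[3],e)
d=k[:2]-b[:2]; u=np.array([np.cos(b[2]),np.sin(b[2])]); print("along",d@u,"lat",d@[-u[1],u[0]])
print("badge",at_z(c,z([(200,490)])[0],70))
E
```

```text
[471.  327.6] 61.49 0.9677061429231268 [[-0.6, 0.4], [0.7, 0.3], [0.6, -0.4], [-0.7, -0.4]]
[470.1 327.1] 61.52 0.9676539948903538 [[-0.2, 0.3], [0.2, 0.2], [1.4, -0.3], [-1.4, -0.3]]
along -0.8708334992679756 lat 0.5617705901552639
badge [498.26828206 378.44505535  70.        ]
```

```bash
python3 -c "
from h import *
st();delta([389.7,74.7,200],np.radians(-53.4))"
```

```text
t 61.17 p [455.0, 301.5, 264.9] rpy [-89.94, 0.1, 61.44] F [1.0, 0.8, 0.3] gap 94.1 q [0.52, 0.27, 1.48, 0.0, 1.4, -2.13]
delta [-230.3, 65.3, -51.2] [0.06, 114.84, -0.13] rows>= 16.0
```

```bash
python3 -m jog '[-20,0,-5,0,7.1,0,-45,0,-10,0,14.2,0,-70,0,-15,0,21.3,0,-95,5,-20,0,28.4,0,-120,10,-25,0,35.5,0,-145,15,-30,0,42.6,0,-170,20,-35,0,49.7,0,-195,25,-40,0,56.8,0,-215,30,-45,0,63.9,0,-230,35,-51,0,71,0]' 94; python3 -m jog '[0,0,0,0,7.1,0,0,0,0,0,14.2,0,0,0,0,0,21.3,0,0,0,0,0,28.4,0,0,0,0,0,35.5,0,0,0,0,0,42.6,0,0,0,0,0,43.8,0,0,0,0,0,43.8,0,0,0,0,0,43.8,0]'; python3 - <<'E'
from h import *
st();delta([389.7,74.7,120],np.radians(-53.4))
c=manip.camera("wrist"); save(c,"w33")
E
```

```text
clock: 62.0
eef_pos: [389.1, 74.1, 229.9]
eef_rot: [-1.571, 0.002, -0.173]
wrist_force: [-0.5, 0.1, -0.5]
finger_gap: 94.0
clock: 62.75
eef_pos: [390.0, 75.4, 230.6]
eef_rot: [-1.572, 0.001, -0.927]
wrist_force: [-1.0, 0.7, -0.0]
finger_gap: 94.2
t 62.75 p [390.0, 75.4, 230.6] rpy [-90.05, 0.03, -53.14] F [-1.0, 0.7, -0.0] gap 94.2 q [0.1, -0.05, 1.91, 0.0, 1.29, -0.54]
delta [0.4, 110.6, -0.6] [0.05, 0.26, -0.03] rows>= 2.7
```

View pics/w33.png

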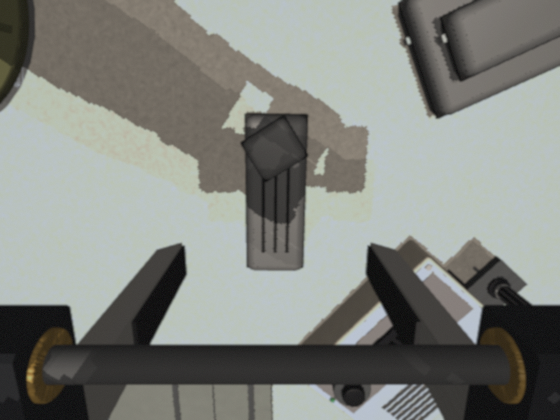

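```bash
python3 -m jog '[0,25,-0.6,0,0.3,0,0.4,60,-0.6,0,0.3,0,0.4,100,-0.6,0,0.3,0,0.4,135,-0.6,0,0.3,0,0.4,165,-0.6,0,0.3,0,0.4,188,-0.6,0,0.3,0,0.4,199,-0.6,0,0.3,0,0.4,201,-0.6,0,0.3,0,0.4,201,-0.6,0,0.3,0]' 94; python3 -m jog '[0,0,0,0,0,0,0,0,0,0,0,0,0,0,0,0,0,0,0,0,0,0,0,0,0,0,0,0,0,0,0,0,0,0,0,0,0,0,0,0,0,0,0,0,0,0,0,0,0,0,0,0,0,0]' 50 15
```

```text
clock: 63.55
eef_pos: [389.7, 74.7, 29.8]
eef_rot: [-1.572, 0.001, -0.935]
wrist_force: [-0.9, 0.8, 0.3]
finger_gap: 94.2
clock: 64.3
eef_pos: [390.2, 74.7, 30.4]
eef_rot: [-1.57, -0.0, -0.936]
wrist_force: [-1.6, -0.2, 6.8]
finger_gap: 59.9
```

```bash
python3 -m jog '[0,-3,0,0,0,0,0,-10,0,0,0,0,0,-24,0,0,0,0,0,-44,0,0,0,0,0,-68,0,0,0,0,0,-94,0,0,0,0,0,-120,0,0,0,0,0,-142,0,0,0,0,0,-156,0,0,0,0,0,-162,0,0,0,0]';  python3 - <<'E'
from h import *
manip.camera("scene"); st();delta([475.2,337.9,190],np.radians(-118.55))
c=manip.camera("wrist"); save(c,"w34")
E
```

```text
clock: 65.13
eef_pos: [390.4, 74.8, 194.5]
eef_rot: [-1.568, -0.002, -0.936]
wrist_force: [-0.3, -0.2, -2.3]
finger_gap: 59.9
t 65.18 p [390.5, 74.8, 194.3] rpy [-89.85, -0.09, -53.66] F [1.1, -0.9, -0.5] gap 59.8 q [0.1, -0.01, 1.96, 0.0, 1.19, -0.54]
delta [-161.8, 4.6, 224.2] [-0.18, 64.89, -0.01] rows>= 9.1
```

View pics/w34.png

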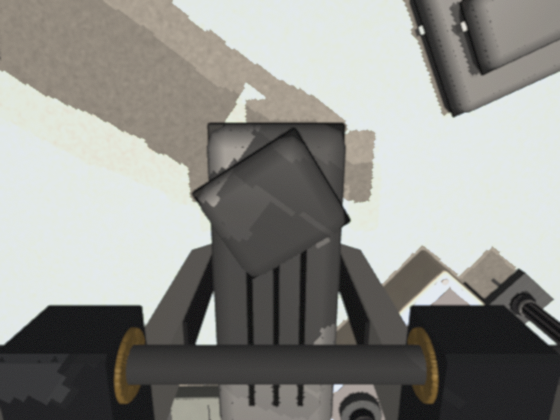

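```bash
python3 -m jog '[-3,0,4,0,1,0,-10,0,14,0,4,0,-20,0,28,0,8,0,-32,0,44,0,12.5,0,-44,0,61,0,17,0,-56,0,78,0,22,0,-68,0,95,0,27,0,-80,0,111,0,32,0,-91,0,126,0,36.5,0,-100,0,139,0,40,0]';  python3 - <<'E'
from h import *
st();delta([475.2,337.9,190],np.radians(-118.55))
E
```

```text
clock: 66.07
eef_pos: [442.4, 238.6, 190.5]
eef_rot: [-1.573, -0.001, -1.638]
wrist_force: [0.1, 0.2, -1.4]
finger_gap: 60.1
t 66.07 p [442.4, 238.6, 190.5] rpy [-90.13, -0.06, -93.87] F [0.1, 0.2, -1.4] gap 60.1 q [0.42, 0.23, 1.7, 0.0, 1.22, 0.49]
delta [-101.3, 0.3, 26.1] [0.12, 24.68, 0.09] rows>= 3.4
```

```bash
python3 -m jog '[-14,0,4,0,4,0,-29,0,8,0,8,0,-44,0,12,0,12,0,-59,0,16,0,16,0,-73,0,19,0,19,0,-85,0,22,0,22,0,-93,0,24.5,0,24,0,-98,0,25.6,0,24.7,0,-100,0,26,0,24.7,0,-100,0,26,0,24.7,0]'; python3 - <<'E'
from h import *
import pickle
manip.camera("scene");manip.camera("scene");st();delta([475.2,337.9,120],np.radians(-118.55))
c=manip.camera("wrist"); save(c,"w35"); pickle.dump(c,open("w35.pkl","wb"))
E
```

```text
clock: 66.9
eef_pos: [474.8, 335.7, 191.2]
eef_rot: [-1.572, -0.001, -2.064]
wrist_force: [0.1, -0.2, -1.7]
finger_gap: 59.9
t 67.0 p [474.9, 335.4, 191.7] rpy [-90.02, -0.04, -118.32] F [0.0, -0.7, -3.4] gap 60.1 q [0.55, 0.4, 1.47, -0.0, 1.27, 1.05]
delta [-2.4, 71.7, -0.9] [0.02, 0.23, 0.04] rows>= 1.7
```

View pics/w35.png

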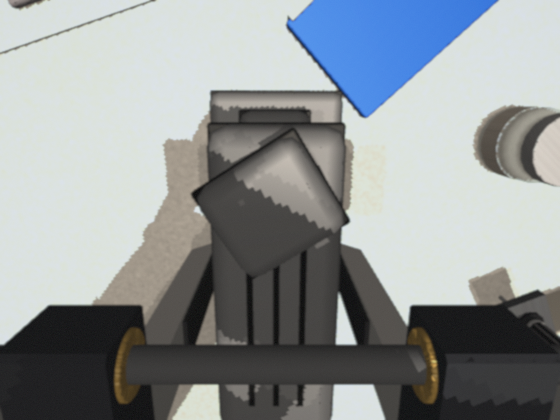

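```bash
python3 - <<'E'
from h import *
import pickle
c=pickle.load(open("w35.pkl","rb")); s=manip.read_state(); r=R(s["eef_rot"]);p=s["eef_pos"]
zt=p[2]-30.4+36
for z,uv in [(40,(275,93)),(70,(275,111)),(zt,(276,126)),(40,(211,95)),(40,(341,95)),(70,(240,113)),(70,(310,113)),(zt,(209,130)),(zt,(344,130))]:
    print(round(z),uv,(r.T@(at_z(c,uv,z)-p)).round(1))
E
```

```text
40 (275, 93) [-87.1 151.9   0.3]
70 (275, 111) [-73.8 121.9   0.3]
198 (276, 126) [-70.3  -5.6   0.9]
40 (211, 95) [-85.6 151.9 -50.7]
40 (341, 95) [-85.6 151.9  52.9]
70 (240, 113) [-72.4 121.9 -25.2]
70 (310, 113) [-72.4 121.9  25.8]
198 (209, 130) [-68.7  -5.6 -25.9]
198 (344, 130) [-68.7  -5.6  28.2]
```

```bash
python3 -m jog '[-1.5,6,-0.4,0,0.2,0,-2.7,18,-0.4,0,0.2,0,-2.7,34,-0.4,0,0.2,0,-2.7,52,-0.4,0,0.2,0,-2.7,68,-0.4,0,0.2,0,-2.7,80,-0.4,0,0.2,0,-2.7,86,-0.4,0,0.2,0,-2.7,88,-0.4,0,0.2,0,-2.7,88,-0.4,0,0.2,0]'; python3 -m jog '[0,1,0,0,0,0,0,1,0,0,0,0]'; python3 -m jog '[0,1,0,0,0,0,0,1,0,0,0,0]'
```

```text
clock: 67.8
eef_pos: [476.0, 338.3, 103.9]
eef_rot: [-1.571, -0.0, -2.069]
wrist_force: [-0.4, 0.3, -1.3]
finger_gap: 60.1
clock: 67.97
eef_pos: [476.3, 338.5, 103.8]
eef_rot: [-1.57, 0.001, -2.069]
wrist_force: [-0.0, -1.1, -1.7]
finger_gap: 59.9
clock: 68.13
eef_pos: [476.1, 338.4, 102.4]
eef_rot: [-1.571, 0.001, -2.069]
wrist_force: [0.1, 0.7, -1.8]
finger_gap: 59.8
```

```bash
python3 -m jog '[0,1,0,0,0,0,0,1,0,0,0,0]'; python3 -m jog '[0,0.7,0,0,0,0,0,0.7,0,0,0,0]'; python3 -m jog '[0,0.6,0,0,0,0,0,0.6,0,0,0,0]'
```

```text
clock: 68.3
eef_pos: [475.9, 338.3, 101.1]
eef_rot: [-1.571, -0.0, -2.069]
wrist_force: [-0.5, -0.2, -2.7]
finger_gap: 60.0
clock: 68.47
eef_pos: [476.0, 338.4, 100.5]
eef_rot: [-1.571, 0.0, -2.069]
wrist_force: [-0.0, -0.3, -1.1]
finger_gap: 59.5
clock: 68.63
eef_pos: [476.1, 338.4, 100.5]
eef_rot: [-1.571, 0.0, -2.069]
wrist_force: [-2.9, -1.6, 4.2]
finger_gap: 59.9
```

Contact. Release and back off.

```bash
python3 -m jog '[0,0,0,0,0,0,0,0,0,0,0,0,0,0,0,0,0,0,0,0,0,0,0,0,0,0,0,0,0,0,0,0,0,0,0,0]' 94;  python3 -m jog '[0,-10,0,0,0,0,0,-30,0,0,0,0,0,-60,0,0,0,0,0,-95,0,0,0,0,0,-130,0,0,0,0,0,-155,0,0,0,0,0,-165,0,0,0,0,0,-165,0,0,0,0]'; python3 - <<'E'
from h import *
import pickle
manip.camera("side"); st()
for n in ["wrist","side","scene"]:
    c=manip.camera(n); save(c,n+"36"); pickle.dump(c,open(n+"36.pkl","wb"))
    if n=="wrist": v=c["img"][70:300,200:350]; cv2.imwrite("pics/w36z.png",cv2.resize(v,None,fx=2.6,fy=2.6,interpolation=cv2.INTER_CUBIC)[:,:,::-1])
E
```

```text
clock: 69.13
eef_pos: [476.0, 338.3, 99.8]
eef_rot: [-1.571, -0.0, -2.069]
wrist_force: [0.0, 0.9, -0.5]
finger_gap: 93.1
clock: 69.8
eef_pos: [476.4, 338.6, 267.6]
eef_rot: [-1.569, 0.004, -2.069]
wrist_force: [0.0, -0.2, 0.2]
finger_gap: 94.0
t 69.85 p [476.0, 338.3, 265.1] rpy [-89.97, 0.05, -118.56] F [0.3, 0.2, -1.8] gap 93.9 q [0.56, 0.35, 1.37, 0.0, 1.42, 1.05]
```

View pics/w36z.png

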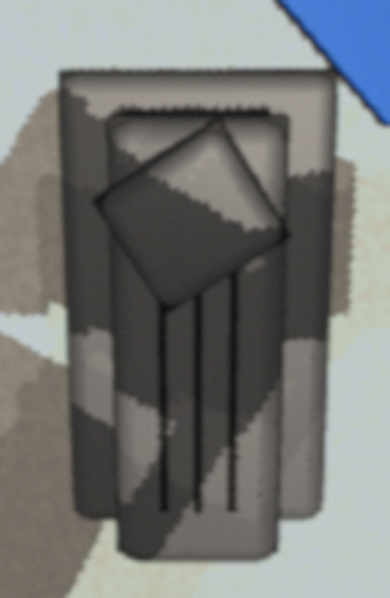

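View pics/side36.png

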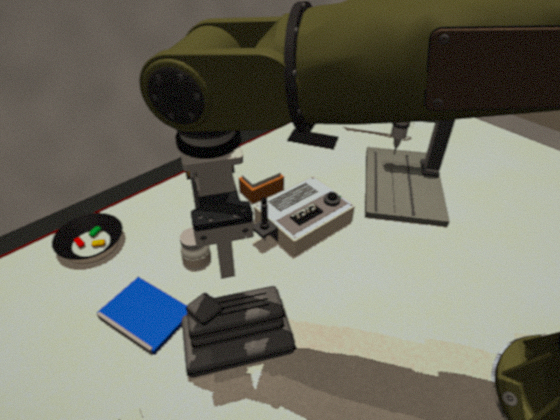

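```bash
python3 - <<'E'
from h import *
import pickle
c=pickle.load(open("wrist36.pkl","rb"))
z=lambda l:[(200+(u+.5)/2.6-.5,70+(v+.5)/2.6-.5) for u,v in l]
S=[(1,1),(1,-1),(-1,-1),(-1,1)]
b,e=fitrect(c,40,95,55,z([(60,73),(334,73),(320,515),(76,515)]),S,[473,331,1.07],True); print(b[:2].round(1),np.degrees(b[2]).round(2),b[3],e)
k,e=fitrect(c,106,80,30,z([(110,116),(287,116),(278,556),(118,556)]),S,[473,331,1.07],True); print(k[:2].round(1),np.degrees(k[2]).round(2),k[3],e)
d=k[:2]-b[:2]; u=np.array([np.cos(b[2]),np.sin(b[2])]); print("along",d@u,"lat",d@[-u[1],u[0]])
s=pickle.load(open("side36.pkl","rb"));v=s["img"][275:385,170:310]; cv2.imwrite("pics/s36z.png",cv2.resize(v,None,fx=5,fy=5,interpolation=cv2.INTER_CUBIC)[:,:,::-1])
s=pickle.load(open("scene36.pkl","rb"));v=s["img"][150:240,200:430]; cv2.imwrite("pics/sc36z.png",cv2.resize(v,None,fx=3.4,fy=3.4,interpolation=cv2.INTER_CUBIC)[:,:,::-1])
E
```

```text
[473.9 332.3] 61.52 0.9581531574155546 [[-0.6, 0.3], [0.7, 0.1], [0.1, -0.4], [-0.2, -0.2]]
[474.1 332.2] 61.38 0.9607897595149464 [[-0.8, 0.1], [0.8, 0.2], [-0.0, -0.2], [0.1, -0.2]]
along 0.043436198022168006 lat -0.19398028144652724
```

View pics/s36z.png

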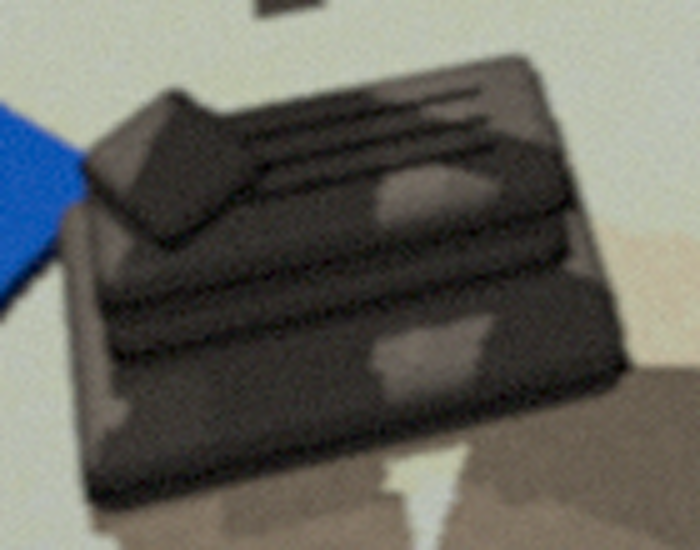

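View pics/sc36z.png

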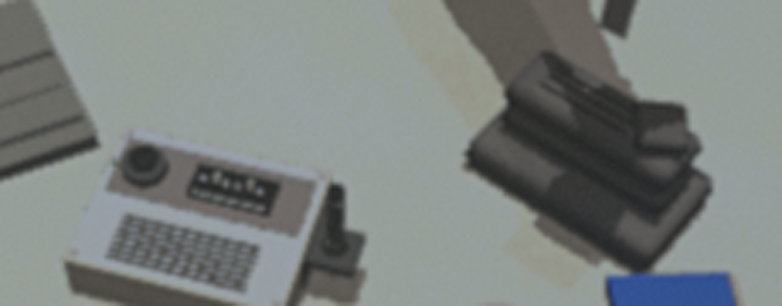

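```bash
python3 -c "
from h import *
delta([585,0,290])"
```

```text
delta [244.7, -26.9, 257.7] [0.09, -0.0, 0.16] rows>= 8.5
```

```bash
python3 -m jog '[15,-10,16,0,0,0,40,-20,42,0,0,0,68,-27,72,0,0,0,97,-27,102,0,0,0,126,-27,132,0,0,0,155,-27,163,0,0,0,184,-27,194,0,0,0,212,-27,223,0,0,0,235,-27,247,0,0,0,244,-27,257,0,0,0]'; python3 - <<'E'
from h import *
manip.camera("side"); st()
c=manip.camera("wrist"); save(c,"w37"); 
u=proj(c,T2(614.1,13.5,np.radians(-4.3),[(-30,20,61)]))[0].round().astype(int); print(u)
v=c["img"][max(0,u[1]-70):u[1]+110,max(0,u[0]-100):u[0]+130]; cv2.imwrite("pics/w37z.png",cv2.resize(v,None,fx=3,fy=3,interpolation=cv2.INTER_CUBIC)[:,:,::-1])
save(manip.camera("scene"),"sc37"); save(manip.camera("side"),"s37")
E
```

```text
clock: 70.83
eef_pos: [585.4, -2.8, 289.9]
eef_rot: [-1.573, -0.002, -2.072]
wrist_force: [-0.1, 0.6, -0.7]
finger_gap: 94.2
t 70.88 p [585.7, -2.9, 289.9] rpy [-90.13, -0.1, -118.77] F [0.6, -1.4, -1.0] gap 94.0 q [-0.07, 0.34, 1.32, -0.0, 1.48, 0.43]
[257 149]
```

View pics/w37z.png

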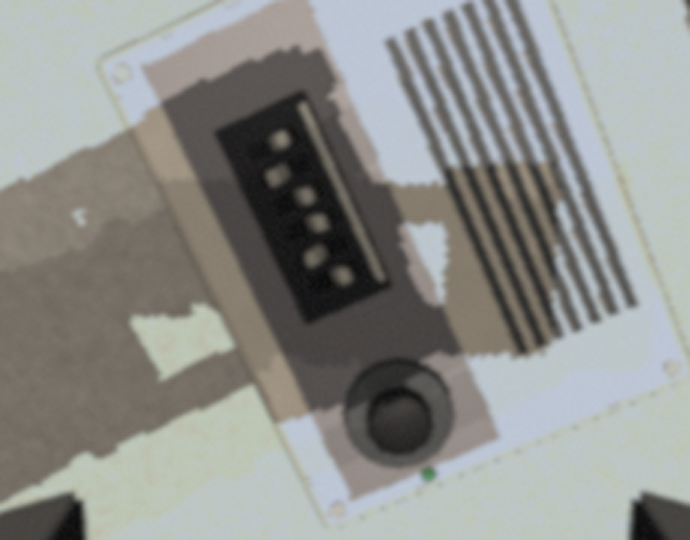

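View pics/s37.png

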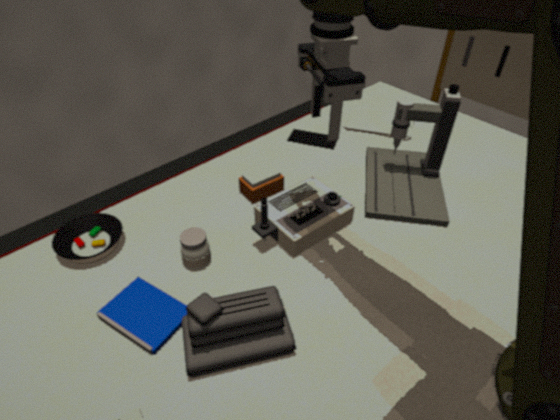

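```bash
python3 -c "
from h import *
st(); print(manip.sign_off())"
```

```text
t 71.03 p [584.8, 1.9, 290.9] rpy [-90.09, -0.02, -118.56] F [-0.4, -0.1, 0.0] gap 94.1 q [-0.06, 0.34, 1.32, 0.0, 1.48, 0.44]
the job is handed in; nothing more can be done
None
```

The job is done and handed in at about 71 s; the hand-in itself reports no verdict.

**What I did**
- I lifted the upper case off with its one small case on it and set it aside.
- I set the code with the screwdriver to on, off, on, on, off, on and hung the screwdriver back in its bracket.
- During that time the badge case was knocked a few centimetres sideways on the bottom case, so I located it again before picking it up.
- I laid it on the press bed, re-gripped it and slid it until the badge was under the tip.
- I pressed the start button, then rebuilt the stack.

**Last checks**
- **Badge under the tip:** the wrist-camera reckoning gave about 0 mm error. The scene view gave about 1 mm short and the side view about 2 mm beyond, so these three disagree slightly. I checked it again in the scene view right before the first press.
- **Start button:** I pressed it twice, both with the code set. The second, slow press showed about 6 mm of travel, up to 4–5 N, and then a hard stop, so the button went fully down. The first press reached about 48 N of wrist force, through the closed fingertips. That is above the 40 N limit stated for the arm and gripper body, and I don't know whether fingertip contact counts towards it.
- **Stack:** the badge case was within about 1 mm of the middle of the bottom case. The upper case was within about 0.2 mm of its middle, with both aligned in direction to about 0.1°. The small case stands on the upper case, turned about 30° as I found it.
- **Code and screwdriver:** the final pictures show the code still set and the screwdriver upright in its bracket, with the arm clear of everything.

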